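Make up a casting stack on the dividing slide

ROBOT

A 6-joint arm with a two-finger parallel gripper is mounted at the origin on the work surface. World frame = base frame: x ahead of the robot, y to its left, z up, the work surface at z = 0. Lengths are in m, angles in rad, forces in N, time in s.
With the tool pointing down it reaches from about 0.3 to 0.875 m from the base axis. Payload 4.2 kg.
Tool frame: the origin (TCP) lies on the centre line of the jaws, within the pads' length; the fingertips stand 19 mm ahead of it and the grasp point (between the pads) is the TCP (ctrl.tips_ahead is the distance from the TCP to the fingertips, in m); z points along the fingers, y is the line along which they close (so a half turn about z gives the same grasp; the last joint's range is limited). The gripper opens to 85 mm and grips with 20 to 120 N. Pads are 22 mm wide; open, the fingers measure 114 mm over their backs; the gripper's body (76 mm by 85 mm) begins 54 mm behind the grasp point. The pads swing forward as they close: fully open they stand 13 mm farther back than shut.
Start: joints at [1.156, 0.32, 1.565, -0, 1.257, -0.02], TCP at [0.221, 0.531, 0.25] pointing down, gripper open.
Joint ranges: [-3.11, 3.11], [-0.84, 2.01], [0.21, 2.61], [-1.34, 4.49], [0.05, 2.63], [-2.56, 2.56]. Speed limits (rad/s): [2.57, 2.57, 3.14, 3.14, 3.14, 3.14].

INTERFACE

Orientations are given as a unit quaternion [x, y, z, w].
In Python, from cell import sensors, optics, ctrl gives the robot as it stands. The module is installed in compiled form; this text tells all that it offers.
- The arm moves only by the tool send_rows, never from a script. Its argument "steps" is a list of rows, each an object of numbers: "dx", "dy", "dz": the shift along the tool's x, y, z in cm; "ax", "ay", "az": the turn, a rotation vector about the tool's x, y, z in degrees; "jaw": the closure, from 0 (fully open) to 1 (shut). In form: [{"dx": .., "dy": .., "dz": .., "ax": .., "ay": .., "az": .., "jaw": ..}, ...]. A call has exactly 8 rows; each row is the pose to reach, as a shift and turn from the pose commanded when the call began, along the tool's axes at that moment; what a row does not reach only later rows make up. A row lasts 1/12 s, in which the tool goes at most 41.7 mm and 7.16 degrees, less where a joint would pass 70% of its speed; a pose out of reach is approached as far as the arm can. A call with a gripper value outside its range is refused whole. The fingers move at their own pace and stop on an object; the grip force is fixed at half the most. Time passes only in rows, so rows that repeat a pose let the fingers close, or fill a call up. It gives the time, the measured TCP pose, the force, the opening and the grip force at its end, in the units of the state.
- sensors.get_state(): the state, without advancing time (a new reading comes with each control period).
- optics.grab_frame(name): name is "scene" or "side" or "wrist"; returns a dict with "img" (420x560x3 uint8, red, green, blue), "fx", "fy", "cx", "cy" (pixels), "k1" (the pictures are not rectified: a ray, as slopes to the right and down, at radius r is drawn at 1 + k1 r^2 times it, then the intrinsics apply), "cam_to_world" (4x4, takes a point from camera to world coordinates). Camera axes: x right, y down, z forward; pixel columns grow to the right and rows downward; lengths in m; the calibration is good to about 2 mm. A picture is of the moment at which its call begins. There is no depth.
- ctrl.close_job(): hands the job in; it is judged then, once.
Trained networks look in the newest picture that a camera, given by its name, has taken for a name from the list of things; names that differ only in an ending like _2 or _b are one class to them, and where a whole thing is asked for, a point or a joint stands for the part that bears it (a point fixed in the world has none). Each returns a list of dicts, best first, with "confidence" (0 to 1); they miss things now and then, are a little off and sometimes report something else, mostly with a low value. They report only what shows in the picture. A call takes as long as a camera call.
- optics.silhouettes(camera, name): "pixels" (420x560 bool, what is visible of it).
- optics.mark_of(camera, name): "centre" ([x, y, z] in m, in the coordinates of the camera as it stood for that picture, good to about 4 mm: a listed point, or the origin of a listed thing).
The state is a dict: "time_s": time; "joints": joint angles; "dq": joint speeds; "effort": joint torques, N m; "tool_pos": TCP position; "eef_rot": TCP orientation; "ft_force": force on the tool from outside, world axes, zero at the start; "ft_torque": the same for the moment, N m; "gripper_width": opening from 0.0 (shut) to 1.0 (fully open); "finger_force": force on a finger pad.
Only numpy, scipy, OpenCV 4.12 (cv2) and the standard library are available. Lean on these libraries where they do the work, as an engineer would, in place of code of your own. Each camera call takes 0.05 s, during which the arm holds its last target. There are 200 camera calls.

TASK

Clear the leftover bar of glass off the plaster mould into the blue tray. Then pull up the red index knob, slide the carriage one notch towards the blue clamp bridge and let the pin drop back in; thread all the glass rings that are there down the steel post in order of size, widest at the bottom, each fully home. Then index the carriage one more notch, so that the mould comes under the bridge, and last slide the flat steel spacer blade by its yellow handle along the channel on the mould, into the gap under the bridge, until its shoulder meets the bridge, and leave it there; do not disturb the green glass jar.

Things in the scene. Friction and masses are not known exactly. Their poses are not given: they have to be found in the camera images.
- slide: dark steel base of the dividing slide, 160 x 420 x 12 mm, fixed; its place and heading vary. Origin at the centre of its underside; y is the carriage's travel (+y towards the blue bridge), x away from the robot, z up. Three yellow marks 50 mm apart on its front lip show the notches; a red pointer on the carriage stands at the present one
- carriage (a joint): travel of the aluminium carriage along the slide's +y, m: 0 at the first notch (the start), 0.05 at the second, 0.10 at the third (end stops 2 mm beyond 0 and 0.10); 1.5 N of friction with the pin out. Its top is 44 mm over the table and carries, in order along +y, the knob, the post (85 mm on) and the mould (100 mm further)
- plunger (a joint): how far the index knob is pulled up, m: 0 = pin fully in, 0.016 = stop. Its spring pulls down with 6 N at 0, 11 N at the stop. The pin is clear of the notches above 0.011; its end is round: let go within 4 mm of a notch it drops in, let go between notches it rests on the bar at 0.011. Moved sideways while held up, the knob takes the carriage along
- knob_grip (a point): centre of the grip of the red round index knob on the carriage, 32 mm diameter, 31 mm tall (16 mm below this point to 15 mm above), standing upright 90 mm over the table when the pin is in; 18 mm of free stem below it
- post_seat (a point): foot of the upright steel post on the carriage, at the seat on which the lowest ring rests (52 mm over the table). The post is 18 mm in diameter and rises 62 mm above this point, the last 8 mm tapered; the seat is a boss of 34 mm diameter, 8 mm above the carriage. Axes as the slide's
- mould_top (a point): centre of the flat top of the white plaster mould on the carriage, 84 mm over the table; mould 120 (x) x 80 (y) mm, 40 mm tall. Two ridges along x, 8 mm high, 48 mm apart inside (y = +-24 mm), from x = -10 to 60 mm, form the blade's channel; the top is plain before x = -10 mm. Axes as the slide's
- bridge_mouth (a point): fixed point on the slide, below the free end face of the blue bridge arm (60 mm wide, 22 mm thick, its column at the far side, +x), mid-width, at the height of the mould's top, 10 mm below the arm's underside. At the third notch the channel is centred here and the gap is entered along +x. Axes as the slide's
- ring_amber_c (a point): widest, amber glass ring (a flat collar), outer diameter 64 mm, hole 24 mm, 15 mm thick, lying flat on the table (or absent, then None). Point at its centre, half-way up; z is the ring's axis
- ring_green_c (a point): green glass ring (a flat collar), outer diameter 56 mm, hole 24 mm, 15 mm thick, lying flat on the table (or absent, then None). Point at its centre, half-way up; z is the ring's axis
- ring_blue_c (a point): blue glass ring (a flat collar), outer diameter 48 mm, hole 24 mm, 15 mm thick, lying flat on the table (or absent, then None). Point at its centre, half-way up; z is the ring's axis
- ring_violet_c (a point): smallest, violet glass ring (a flat collar), outer diameter 40 mm, hole 24 mm, 15 mm thick, lying flat on the table (or absent, then None). Point at its centre, half-way up; z is the ring's axis
- offcut_c (a point): leftover bar of pale turquoise glass, 70 x 26 x 24 mm (its x, y, z), about 0.11 kg, at first lying along x on the mould. Point at its centre
- offcut: the same bar of glass, origin at the centre of its underside
- tray_in (a point): centre of the inner floor (4 mm over the table) of the open blue tray, 120 x 140 mm outside (x, y), walls 4 mm thick and 32 mm high, fixed
- blade_grip (a point): centre of the upright yellow handle of the spacer blade, 28 mm above the blade's underside: handle 32 mm long (x), 16 mm thick (y), from 6 to 44 mm above the underside. x points along the blade towards its tongue, z up. The blade lies flat on the table at first; about 0.2 kg
- blade_stop (a point): point on the blade's underside below its shoulder's front face, 42 mm in +x from the handle's centre, 28 mm below it. Steel plate 40 mm wide, 6 mm thick; the tongue reaches 70 mm ahead (+x) of this point, the plate 60 mm behind; the dark shoulder bar, 56 mm wide, 6 to 22 mm above the underside, meets the bridge arm's end face when this point is at bridge_mouth
- blade: the spacer blade, origin at blade_stop
- frit_jar: green glass jar, 68 mm diameter, 90 mm tall, a bystander; origin at its foot

How it is judged:
By the outcome, as a careful person would: the job done as asked, in the order asked, and still so for the second after the job is handed in, with the robot touching nothing.
Of ring_amber, ring_green, ring_blue, ring_violet only 2 to 4 are there at a start; the rules pass over those that are not, and their reading is None.
At some moment in a run one of ring_amber, ring_green, ring_blue, ring_violet, blade may be knocked a few centimetres aside while the robot is not near it.
Once in a run the grip may slacken for a moment while it holds something.
It also fails if it takes over 210 s, if anything falls off the work surface, if the arm or the gripper's body presses on something with over 40 N, if the wrist force passes 120 N, or if a joint passes its speed limit or range.

## Working session

There is one attempt and no reset: what is moved stays moved. The work goes in short steps, Python scripts to look and compute and a tool call to move; the robot and the scene stay as the last step left them, time stands still between calls to the robot, and variables do not carry over. Pictures are saved under pics/ and viewed, at most 14 in all, crops included, and the job is handed in when it is done.

Besides the shell and the picture viewer there is one more tool, called as name(argument=value, ...) on one line, values as JSON. send_rows: Moves the arm, as the interface text tells. Its arguments: {"type":"object","properties":{"steps":{"type":"array"}},"required":["steps"]}

```bash
mkdir -p pics; cat > h.py <<'E'
import numpy as np, cv2
from scipy.spatial.transform import Rotation as R
from cell import sensors, optics, ctrl
def mark(cam,name,f):
    try: r=optics.mark_of(cam,name)
    except Exception as e: return None
    if not r: return None
    T=np.array(f["cam_to_world"]); c=np.array(r[0]["centre"])
    return np.round(T[:3,:3]@c+T[:3,3],4), round(r[0]["confidence"],2)
def ray(f,u,v,z):
    # pixel -> world point on plane z
    x=np.array([(u-f["cx"])/f["fx"],(v-f["cy"])/f["fy"]]); s=x.copy()
    for _ in range(20): s=x/(1+f["k1"]*(s@s))
    T=np.array(f["cam_to_world"]); d=T[:3,:3]@np.array([s[0],s[1],1]); o=T[:3,3]
    return o+d*(z-o[2])/d[2]
def proj(f,p):
    T=np.array(f["cam_to_world"]); c=T[:3,:3].T@(np.array(p)-T[:3,3]); s=c[:2]/c[2]
    s=s*(1+f["k1"]*(s@s)); return np.array([f["fx"]*s[0]+f["cx"],f["fy"]*s[1]+f["cy"]])
def save(f,n): cv2.imwrite(f"pics/{n}.png",cv2.cvtColor(f["img"],cv2.COLOR_RGB2BGR))
def to_tool(p):
    s=sensors.get_state(); r=R.from_quat(s["eef_rot"])
    return np.round(r.inv().apply(np.array(p)-np.array(s["tool_pos"]))*100,2)
def st():
    s=sensors.get_state(); r=R.from_quat(s["eef_rot"]).as_matrix()
    print("t",s["time_s"],"p",np.round(s["tool_pos"],4),"x",np.round(r[:,0],3),"y",np.round(r[:,1],3),"z",np.round(r[:,2],3),"F",np.round(s["ft_force"],1),"w",s["gripper_width"],"ff",s["finger_force"])
E
cat > a.py <<'E'
from h import *
st()
N="slide carriage knob_grip post_seat mould_top bridge_mouth ring_amber_c ring_green_c ring_blue_c ring_violet_c offcut_c tray_in blade_grip blade_stop frit_jar".split()
for c in ["scene","side"]:
    f=optics.grab_frame(c); save(f,c+"0"); print(c,np.round(f["cam_to_world"],3).tolist(),f["fx"])
    for n in N: print(n,mark(c,n,f))
E
python3 a.py
```

```text
t 0.0 p [0.221  0.5304 0.2495] x [-0.923  0.385  0.   ] y [ 0.385  0.923 -0.002] z [-0.001 -0.002 -1.   ] F [-0.8 -0.3  0.6] w 0.9980605477286636 ff 0.0
scene [[0.322, 0.647, -0.692, 1.315], [0.947, -0.232, 0.224, -0.292], [-0.016, -0.727, -0.687, 0.924], [0.0, 0.0, 0.0, 1.0]] 539.7767728639047
slide (array([ 0.6063, -0.006 ,  0.0021]), 0.63)
carriage None
knob_grip None
post_seat (array([ 0.5957, -0.0784,  0.0541]), 0.71)
mould_top (array([0.6108, 0.0198, 0.0857]), 0.8)
bridge_mouth (array([0.6072, 0.1203, 0.0832]), 0.85)
ring_amber_c (array([ 0.4274, -0.1833,  0.0106]), 0.92)
ring_green_c (array([0.4114, 0.0962, 0.0063]), 0.89)
ring_blue_c (array([ 0.5968, -0.0793,  0.052 ]), 0.62)
ring_violet_c (array([0.386 , 0.3541, 0.0258]), 0.63)
offcut_c (array([0.5874, 0.0223, 0.0935]), 0.95)
tray_in (array([ 0.4339, -0.3818,  0.0058]), 0.85)
blade_grip (array([0.3851, 0.3535, 0.0284]), 0.83)
blade_stop (array([ 0.4169,  0.3576, -0.0007]), 0.85)
frit_jar (array([ 5.815e-01, -3.883e-01,  1.000e-04]), 0.59)
side [[0.869, -0.327, 0.372, 0.18], [-0.495, -0.549, 0.673, -0.625], [-0.016, -0.769, -0.639, 0.678], [0.0, 0.0, 0.0, 1.0]] 420.86552999914903
slide (array([ 0.6072, -0.0113,  0.0013]), 0.6)
carriage None
knob_grip (array([ 0.5871, -0.1608,  0.0889]), 0.72)
post_seat (array([ 0.6005, -0.0783,  0.0566]), 0.68)
mould_top (array([0.6104, 0.0216, 0.0837]), 0.82)
bridge_mouth (array([0.6071, 0.1211, 0.0827]), 0.68)
ring_amber_c (array([ 0.4299, -0.1816,  0.008 ]), 0.73)
ring_green_c (array([0.417 , 0.101 , 0.0097]), 0.74)
ring_blue_c (array([ 0.426 , -0.0283,  0.0095]), 0.57)
ring_violet_c None
offcut_c (array([0.5842, 0.023 , 0.0859]), 0.81)
tray_in (array([ 0.4357, -0.3745,  0.0055]), 0.71)
blade_grip (array([0.3807, 0.3513, 0.0233]), 0.7)
blade_stop (array([0.4216, 0.3577, 0.004 ]), 0.61)
frit_jar (array([ 0.5826, -0.3873, -0.003 ]), 0.62)
```

View pics/scene0.png

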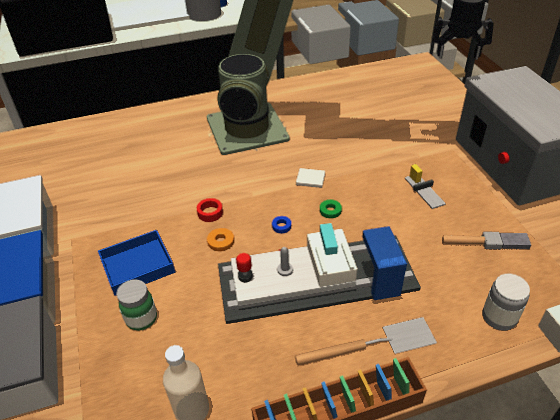

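View pics/side0.png

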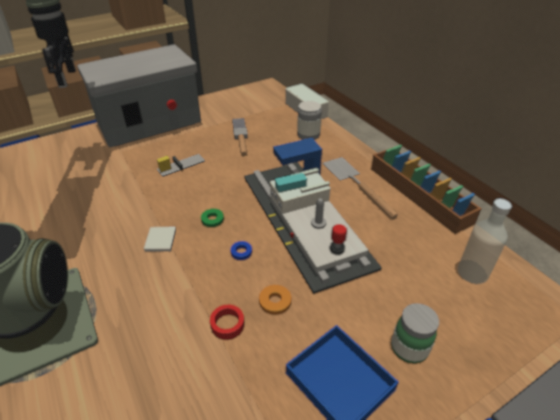

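Scene: amber ring (221,239), blue (282,224), green (330,208), with violet absent. The red ring (210,209) is a distractor. The blade is at (425,190), and the bar lies on the mould at (330,237). Heading is about -7° and the side picture agrees. Now I'll move over the bar.

send_rows(steps=[{"dx": -3.3,"dy": -2,"dz": -1},{"dx": -6.6,"dy": -4,"dz": -3},{"dx": -10,"dy": -6.1,"dz": -5},{"dx": -13.3,"dy": -8.2,"dz": -5},{"dx": -16.6,"dy": -10.2,"dz": -5},{"dx": -20,"dy": -12.3,"dz": -5},{"dx": -23.3,"dy": -14.3,"dz": -5},{"dx": -26.6,"dy": -16.3,"dz": -5}])

```text
$.steps[0]: bad value
```

send_rows(steps=[{"dx": -3.3,"dy": -2,"az": -4},{"dx": -6.6,"dy": -4,"az": -8},{"dx": -10,"dy": -6.1,"az": -12},{"dx": -13.3,"dy": -8.2,"az": -15.4},{"dx": -16.6,"dy": -10.2,"az": -15.4},{"dx": -20,"dy": -12.3,"az": -15.4},{"dx": -23.3,"dy": -14.3,"az": -15.4},{"dx": -26.6,"dy": -16.3,"az": -15.4}])

```text
$.steps[0]: bad value
```

```bash
cat > b.py <<'E'
from h import *
import sys
st()
f=optics.grab_frame("wrist"); save(f,sys.argv[1]); T=np.array(f["cam_to_world"]); print("cam",np.round(T[:3,3],3))
for n in sys.argv[2:]:
    m=mark("wrist",n,f); print(n,m, None if m is None else to_tool(m[0]), None if m is None else np.round(proj(f,m[0])))
E
python3 b.py w1 knob_grip post_seat mould_top bridge_mouth offcut_c ring_blue_c ring_green_c ring_amber_c slide
```

```text
t 1.5 p [0.2212 0.5308 0.2503] x [-0.923  0.385 -0.   ] y [0.385 0.923 0.   ] z [ 0.  0. -1.] F [-0.3 -0.2 -0.2] w 1.0008670646242153 ff 0.0
cam [0.146 0.562 0.373]
knob_grip (array([0.3824, 0.3485, 0.0269]), 0.4) [-21.89 -10.63  22.34] [197. 341.]
post_seat None None None
mould_top None None None
bridge_mouth None None None
offcut_c None None None
ring_blue_c None None None
ring_green_c None None None
ring_amber_c (array([0.4249, 0.3573, 0.0006]), 0.33) [-25.48  -8.18  24.97] [220. 348.]
slide None None None
```

View pics/w1.png

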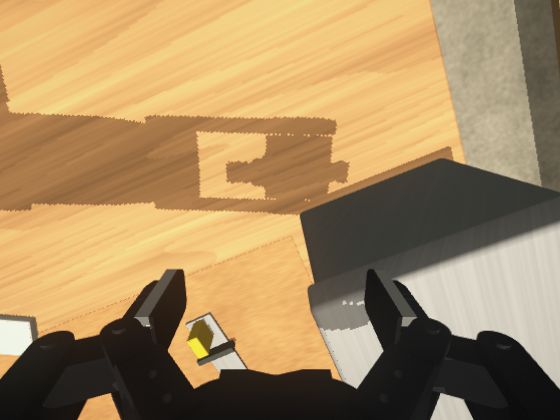

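The wrist picture shows the fingers at the bottom, with the blade handle at (200,340). The moves were refused because every row needs all the keys.

send_rows(steps=[{"dx": -3.3,"dy": -2,"dz": -1,"ax": 0,"ay": 0,"az": 0,"jaw": 0},{"dx": -6.6,"dy": -4,"dz": -3,"ax": 0,"ay": 0,"az": 0,"jaw": 0},{"dx": -10,"dy": -6.1,"dz": -5,"ax": 0,"ay": 0,"az": 0,"jaw": 0},{"dx": -13.3,"dy": -8.2,"dz": -5,"ax": 0,"ay": 0,"az": 0,"jaw": 0},{"dx": -16.6,"dy": -10.2,"dz": -5,"ax": 0,"ay": 0,"az": 0,"jaw": 0},{"dx": -20,"dy": -12.3,"dz": -5,"ax": 0,"ay": 0,"az": 0,"jaw": 0},{"dx": -23.3,"dy": -14.3,"dz": -5,"ax": 0,"ay": 0,"az": 0,"jaw": 0},{"dx": -26.6,"dy": -16.3,"dz": -5,"ax": 0,"ay": 0,"az": 0,"jaw": 0}])

```text
time_s: 2.67
tool_pos: [0.4047, 0.2763, 0.3006]
eef_rot: [0.196, 0.981, 0.0, 0.0]
ft_force: [0.1, -0.5, -0.2]
gripper_width: 1.0
finger_force: 0.0
```

send_rows(steps=[{"dx": -3.3,"dy": -2,"dz": 0,"ax": 0,"ay": 0,"az": -4,"jaw": 0},{"dx": -6.6,"dy": -4,"dz": 0,"ax": 0,"ay": 0,"az": -8,"jaw": 0},{"dx": -10,"dy": -6.1,"dz": 0,"ax": 0,"ay": 0,"az": -12,"jaw": 0},{"dx": -13.3,"dy": -8.2,"dz": 0,"ax": 0,"ay": 0,"az": -15.4,"jaw": 0},{"dx": -16.6,"dy": -10.2,"dz": 0,"ax": 0,"ay": 0,"az": -15.4,"jaw": 0},{"dx": -20,"dy": -12.3,"dz": 0,"ax": 0,"ay": 0,"az": -15.4,"jaw": 0},{"dx": -23.3,"dy": -14.3,"dz": 0,"ax": 0,"ay": 0,"az": -15.4,"jaw": 0},{"dx": -26.6,"dy": -16.3,"dz": 0,"ax": 0,"ay": 0,"az": -15.4,"jaw": 0}])

```text
time_s: 3.33
tool_pos: [0.5877, 0.0233, 0.3004]
eef_rot: [0.063, 0.998, 0.0, 0.0]
ft_force: [0.3, 0.8, 1.3]
gripper_width: 0.999
finger_force: 0.0
```

```bash
python3 b.py w2 knob_grip post_seat mould_top bridge_mouth offcut_c ring_blue_c ring_green_c ring_amber_c slide
```

```text
t 3.3333 p [0.5877 0.0233 0.3004] x [-0.992  0.126 -0.   ] y [0.126 0.992 0.   ] z [ 0.  0. -1.] F [0.3 0.8 1.3] w 0.9987043384142709 ff 0.0
cam [0.507 0.033 0.423]
knob_grip (array([ 0.5821, -0.1649,  0.0911]), 0.66) [ -1.68 -18.47  20.87] [107. 202.]
post_seat (array([ 0.5955, -0.0761,  0.052 ]), 0.55) [-2.06 -9.73 24.75] [196. 194.]
mould_top (array([0.6066, 0.0197, 0.0839]), 0.97) [-2.04 -0.24 21.58] [274. 201.]
bridge_mouth (array([0.6083, 0.1241, 0.0836]), 0.66) [-0.94 10.05 21.65] [367. 191.]
offcut_c (array([0.5859, 0.0227, 0.0945]), 0.78) [-2.000e-02 -3.400e-01  2.058e+01] [275. 185.]
ring_blue_c (array([ 0.4265, -0.0335,  0.0072]), 0.97) [15.09 -7.93 29.33] [211.  44.]
ring_green_c (array([0.4163, 0.0998, 0.0061]), 0.84) [17.77  5.16 29.45] [322.  18.]
ring_amber_c (array([ 0.4279, -0.1819,  0.0072]), 0.7) [ 13.14 -22.64  29.34] [90. 62.]
slide (array([ 0.6092, -0.0081, -0.001 ]), 0.59) [-2.69 -3.14 30.17] [255. 188.]
```

View pics/w2.png

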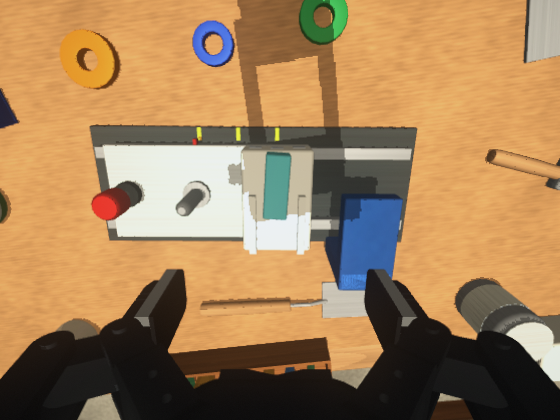

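The wrist picture shows the slide aligned with the image axes, so the heading is right. The bar centre is at (277,186) and turned about 3.5°. Ridge ends are at about row 190 and the post foot at (200,192). Next I'll grasp the bar nearer its front end, keeping clear of the ridges.

send_rows(steps=[{"dx": 0.4,"dy": 0,"dz": 3,"ax": 0,"ay": 0,"az": 1.5,"jaw": 0.2},{"dx": 0.9,"dy": -0.1,"dz": 6.5,"ax": 0,"ay": 0,"az": 3.5,"jaw": 0.2},{"dx": 0.9,"dy": -0.1,"dz": 10,"ax": 0,"ay": 0,"az": 3.5,"jaw": 0.2},{"dx": 0.9,"dy": -0.1,"dz": 13,"ax": 0,"ay": 0,"az": 3.5,"jaw": 0.2},{"dx": 0.9,"dy": -0.1,"dz": 15.5,"ax": 0,"ay": 0,"az": 3.5,"jaw": 0.2},{"dx": 0.9,"dy": -0.1,"dz": 17.5,"ax": 0,"ay": 0,"az": 3.5,"jaw": 0.2},{"dx": 0.9,"dy": -0.1,"dz": 19,"ax": 0,"ay": 0,"az": 3.5,"jaw": 0.2},{"dx": 0.9,"dy": -0.1,"dz": 19.4,"ax": 0,"ay": 0,"az": 3.5,"jaw": 0.2}])

```text
time_s: 4.5
tool_pos: [0.5759, 0.0261, 0.1039]
eef_rot: [0.093, 0.996, -0.0, -0.002]
ft_force: [-0.4, -0.0, -0.2]
gripper_width: 0.8
finger_force: 0.0
```

send_rows(steps=[{"dx": 0,"dy": 0,"dz": 0,"ax": 0,"ay": 0,"az": 0,"jaw": 1},{"dx": 0,"dy": 0,"dz": 0,"ax": 0,"ay": 0,"az": 0,"jaw": 1},{"dx": 0,"dy": 0,"dz": 0,"ax": 0,"ay": 0,"az": 0,"jaw": 1},{"dx": 0,"dy": 0,"dz": 0,"ax": 0,"ay": 0,"az": 0,"jaw": 1},{"dx": 0,"dy": 0,"dz": 0,"ax": 0,"ay": 0,"az": 0,"jaw": 1},{"dx": 0,"dy": 0,"dz": 0,"ax": 0,"ay": 0,"az": 0,"jaw": 1},{"dx": 0,"dy": 0,"dz": 0,"ax": 0,"ay": 0,"az": 0,"jaw": 1},{"dx": 0,"dy": 0,"dz": 0,"ax": 0,"ay": 0,"az": 0,"jaw": 1}])

```text
time_s: 5.17
tool_pos: [0.5788, 0.0255, 0.1081]
eef_rot: [0.093, 0.996, 0.0, 0.002]
ft_force: [-0.8, 0.6, 5.5]
gripper_width: 0.289
finger_force: 59.7
```

send_rows(steps=[{"dx": 0,"dy": 0,"dz": -1.5,"ax": 0,"ay": 0,"az": 0,"jaw": 1},{"dx": 0,"dy": 0,"dz": -4,"ax": 0,"ay": 0,"az": -3.5,"jaw": 1},{"dx": 0,"dy": 0,"dz": -7,"ax": 0,"ay": 0,"az": -3.5,"jaw": 1},{"dx": 0,"dy": 0,"dz": -10,"ax": 0,"ay": 0,"az": -3.5,"jaw": 1},{"dx": 0,"dy": 0,"dz": -12,"ax": 0,"ay": 0,"az": -3.5,"jaw": 1},{"dx": 0,"dy": 0,"dz": -13,"ax": 0,"ay": 0,"az": -3.5,"jaw": 1},{"dx": 0,"dy": 0,"dz": -13,"ax": 0,"ay": 0,"az": -3.5,"jaw": 1},{"dx": 0,"dy": 0,"dz": -13,"ax": 0,"ay": 0,"az": -3.5,"jaw": 1}])

```text
time_s: 5.83
tool_pos: [0.5773, 0.0253, 0.2356]
eef_rot: [0.063, 0.998, -0.0, -0.0]
ft_force: [-0.1, -0.4, -1.5]
gripper_width: 0.289
finger_force: 59.0
```

```bash
python3 -c "
from h import *
st(); print(to_tool([.4345,-.378,.034]))"
```

```text
t 5.8333 p [0.5773 0.0253 0.2356] x [-0.992  0.126  0.001] y [ 0.126  0.992 -0.   ] z [-0.001  0.    -1.   ] F [-0.1 -0.4 -1.5] w 0.28866393228880166 ff 59.03336584568024
[  9.08 -41.81  20.17]
```

send_rows(steps=[{"dx": 1,"dy": -3.5,"dz": 0,"ax": 0,"ay": 0,"az": 0,"jaw": 1},{"dx": 2,"dy": -7,"dz": 0,"ax": 0,"ay": 0,"az": 0,"jaw": 1},{"dx": 3,"dy": -10.5,"dz": 0,"ax": 0,"ay": 0,"az": 0,"jaw": 1},{"dx": 4,"dy": -14,"dz": 0,"ax": 0,"ay": 0,"az": 0,"jaw": 1},{"dx": 5,"dy": -17.5,"dz": 0,"ax": 0,"ay": 0,"az": 0,"jaw": 1},{"dx": 6,"dy": -21,"dz": 0,"ax": 0,"ay": 0,"az": 0,"jaw": 1},{"dx": 7,"dy": -24.5,"dz": 0,"ax": 0,"ay": 0,"az": 0,"jaw": 1},{"dx": 8,"dy": -28,"dz": 0,"ax": 0,"ay": 0,"az": 0,"jaw": 1}])

```text
time_s: 6.5
tool_pos: [0.4613, -0.2432, 0.234]
eef_rot: [0.063, 0.998, 0.001, -0.002]
ft_force: [0.7, -1.1, -1.9]
gripper_width: 0.29
finger_force: 66.0
```

send_rows(steps=[{"dx": 1,"dy": -3.5,"dz": 0,"ax": 0,"ay": 0,"az": 0,"jaw": 1},{"dx": 1.8,"dy": -7,"dz": 0,"ax": 0,"ay": 0,"az": 0,"jaw": 1},{"dx": 1.8,"dy": -10.5,"dz": 2,"ax": 0,"ay": 0,"az": 0,"jaw": 1},{"dx": 1.8,"dy": -13,"dz": 5,"ax": 0,"ay": 0,"az": 0,"jaw": 1},{"dx": 1.8,"dy": -13.8,"dz": 8,"ax": 0,"ay": 0,"az": 0,"jaw": 1},{"dx": 1.8,"dy": -13.8,"dz": 11,"ax": 0,"ay": 0,"az": 0,"jaw": 1},{"dx": 1.8,"dy": -13.8,"dz": 13,"ax": 0,"ay": 0,"az": 0,"jaw": 1},{"dx": 1.8,"dy": -13.8,"dz": 14,"ax": 0,"ay": 0,"az": 0,"jaw": 1}])

```text
time_s: 7.17
tool_pos: [0.4252, -0.375, 0.0909]
eef_rot: [0.063, 0.998, 0.003, -0.004]
ft_force: [0.1, 0.1, -2.3]
gripper_width: 0.285
finger_force: 65.0
```

```bash
python3 -c "
from h import *
st(); print(to_tool([.4345,-.378,.034]))
f=optics.grab_frame('side');print(mark('side','offcut_c',f))"
```

```text
t 7.1667 p [ 0.4252 -0.375   0.0909] x [-0.992  0.126  0.008] y [0.126 0.992 0.006] z [-0.008  0.007 -1.   ] F [ 0.1  0.1 -2.3] w 0.2845854142213786 ff 65.03201007843018
[-1.01 -0.22  5.68]
(array([ 0.4337, -0.3764,  0.0707]), 0.88)
```

send_rows(steps=[{"dx": 0,"dy": 0,"dz": 2.5,"ax": 0,"ay": 0,"az": 0,"jaw": 1},{"dx": 0,"dy": 0,"dz": 4.5,"ax": 0,"ay": 0,"az": 0,"jaw": 1},{"dx": 0,"dy": 0,"dz": 5.4,"ax": 0,"ay": 0,"az": 0,"jaw": 1},{"dx": 0,"dy": 0,"dz": 5.8,"ax": 0,"ay": 0,"az": 0,"jaw": 1},{"dx": 0,"dy": 0,"dz": 5.9,"ax": 0,"ay": 0,"az": 0,"jaw": 1},{"dx": 0,"dy": 0,"dz": 5.9,"ax": 0,"ay": 0,"az": 0,"jaw": 0.5},{"dx": 0,"dy": 0,"dz": 5.9,"ax": 0,"ay": 0,"az": 0,"jaw": 0.5},{"dx": 0,"dy": 0,"dz": 5.9,"ax": 0,"ay": 0,"az": 0,"jaw": 0.5}])

```text
time_s: 7.93
tool_pos: [0.4288, -0.3776, 0.0386]
eef_rot: [0.063, 0.998, -0.001, 0.001]
ft_force: [0.2, 0.4, -0.1]
gripper_width: 0.499
finger_force: 0.0
```

send_rows(steps=[{"dx": 0,"dy": 0,"dz": -2,"ax": 0,"ay": 0,"az": 0,"jaw": 0.5},{"dx": 0,"dy": 0,"dz": -6,"ax": 0,"ay": 0,"az": 0,"jaw": 0.5},{"dx": 0,"dy": 0,"dz": -10,"ax": 0,"ay": 0,"az": 0,"jaw": 0.5},{"dx": 0,"dy": 0,"dz": -14,"ax": 0,"ay": 0,"az": 0,"jaw": 0.5},{"dx": -1,"dy": 1,"dz": -17,"ax": 0,"ay": 0,"az": 0,"jaw": 0.3},{"dx": -4,"dy": 4,"dz": -18,"ax": 0,"ay": 0,"az": 0,"jaw": 0.3},{"dx": -7,"dy": 7,"dz": -18,"ax": 0,"ay": 0,"az": 0,"jaw": 0.3},{"dx": -9,"dy": 10,"dz": -18,"ax": 0,"ay": 0,"az": 0,"jaw": 0.3}])

```text
time_s: 8.6
tool_pos: [0.5322, -0.2891, 0.2201]
eef_rot: [0.064, 0.998, -0.001, 0.003]
ft_force: [0.1, -0.2, 0.6]
gripper_width: 0.704
finger_force: 0.0
```

```bash
python3 -c "
from h import *
st(); 
f=optics.grab_frame('side');print(mark('side','offcut_c',f));print(mark('side','knob_grip',f))
f=optics.grab_frame('scene');print(mark('scene','offcut_c',f));print(mark('scene','knob_grip',f))
f=optics.grab_frame('wrist');print(mark('wrist','knob_grip',f),proj(f,[.586,-.1625,.09]))
m=optics.silhouettes('wrist','knob_grip')
for q in m[:2]:
  v,u=np.nonzero(q['pixels']); print(q['confidence'],u.min(),u.max(),v.min(),v.max(),u.mean(),v.mean())
print(to_tool([.586,-.1625,.09])); save(f,'w3')"
```

```text
t 8.6 p [ 0.5322 -0.2891  0.2201] x [-0.992  0.127 -0.006] y [ 0.127  0.992 -0.002] z [ 0.006 -0.003 -1.   ] F [ 0.1 -0.2  0.6] w 0.7042899193879125 ff 0.0
(array([ 0.435 , -0.379 ,  0.0049]), 0.83)
(array([ 0.583 , -0.16  ,  0.0916]), 0.75)
(array([ 0.4377, -0.3791,  0.0117]), 0.67)
(array([ 0.5837, -0.1585,  0.0934]), 0.74)
(array([ 0.5837, -0.1634,  0.0961]), 0.65) [426.82715352 252.33998229]
0.68 404 451 230 273 427.01633986928107 251.24901960784314
[-4.03 13.38 12.74]
```

send_rows(steps=[{"dx": -1.2,"dy": 3.8,"dz": 0,"ax": 0,"ay": 0,"az": 0,"jaw": 0.2},{"dx": -2.4,"dy": 7.5,"dz": 0,"ax": 0,"ay": 0,"az": 0,"jaw": 0.2},{"dx": -3.5,"dy": 11,"dz": 1,"ax": 0,"ay": 0,"az": 0,"jaw": 0.2},{"dx": -4,"dy": 13.4,"dz": 3,"ax": 0,"ay": 0,"az": 0,"jaw": 0.2},{"dx": -4,"dy": 13.4,"dz": 6,"ax": 0,"ay": 0,"az": 0,"jaw": 0.2},{"dx": -4,"dy": 13.4,"dz": 9,"ax": 0,"ay": 0,"az": 0,"jaw": 0.2},{"dx": -4,"dy": 13.4,"dz": 11.5,"ax": 0,"ay": 0,"az": 0,"jaw": 0.2},{"dx": -4,"dy": 13.4,"dz": 12.8,"ax": 0,"ay": 0,"az": 0,"jaw": 0.2}])

```text
time_s: 9.72
tool_pos: [0.5843, -0.1613, 0.086]
eef_rot: [0.063, 0.998, 0.001, -0.003]
ft_force: [-1.1, 0.4, -0.3]
gripper_width: 0.802
finger_force: 0.0
```

send_rows(steps=[{"dx": 0,"dy": 0,"dz": 0,"ax": 0,"ay": 0,"az": 0,"jaw": 0.2},{"dx": 0,"dy": 0,"dz": 0,"ax": 0,"ay": 0,"az": 0,"jaw": 1},{"dx": 0,"dy": 0,"dz": 0,"ax": 0,"ay": 0,"az": 0,"jaw": 1},{"dx": 0,"dy": 0,"dz": 0,"ax": 0,"ay": 0,"az": 0,"jaw": 1},{"dx": 0,"dy": 0,"dz": 0,"ax": 0,"ay": 0,"az": 0,"jaw": 1},{"dx": 0,"dy": 0,"dz": 0,"ax": 0,"ay": 0,"az": 0,"jaw": 1},{"dx": 0,"dy": 0,"dz": 0,"ax": 0,"ay": 0,"az": 0,"jaw": 1},{"dx": 0,"dy": 0,"dz": 0,"ax": 0,"ay": 0,"az": 0,"jaw": 1}])

```text
time_s: 10.38
tool_pos: [0.5874, -0.1618, 0.0913]
eef_rot: [0.063, 0.998, -0.001, 0.002]
ft_force: [-1.8, -1.1, 6.6]
gripper_width: 0.352
finger_force: 59.5
```

send_rows(steps=[{"dx": 0,"dy": 0,"dz": -0.4,"ax": 0,"ay": 0,"az": 0,"jaw": 1},{"dx": 0,"dy": 0,"dz": -0.8,"ax": 0,"ay": 0,"az": 0,"jaw": 1},{"dx": 0,"dy": 0,"dz": -1.2,"ax": 0,"ay": 0,"az": 0,"jaw": 1},{"dx": 0,"dy": 0,"dz": -1.4,"ax": 0,"ay": 0,"az": 0,"jaw": 1},{"dx": 0,"dy": 0,"dz": -1.4,"ax": 0,"ay": 0,"az": 0,"jaw": 1},{"dx": 0,"dy": 0,"dz": -1.4,"ax": 0,"ay": 0,"az": 0,"jaw": 1},{"dx": 0,"dy": 0,"dz": -1.4,"ax": 0,"ay": 0,"az": 0,"jaw": 1},{"dx": 0,"dy": 0,"dz": -1.4,"ax": 0,"ay": 0,"az": 0,"jaw": 1}])

```text
time_s: 11.05
tool_pos: [0.5872, -0.1614, 0.1025]
eef_rot: [0.063, 0.998, -0.0, 0.001]
ft_force: [6.1, -1.8, -9.9]
gripper_width: 0.355
finger_force: 60.0
```

send_rows(steps=[{"dx": 0,"dy": 0,"dz": -0.1,"ax": 0,"ay": 0,"az": 0,"jaw": 1},{"dx": 0,"dy": 0.8,"dz": -0.1,"ax": 0,"ay": 0,"az": 0,"jaw": 1},{"dx": 0,"dy": 1.6,"dz": -0.1,"ax": 0,"ay": 0,"az": 0,"jaw": 1},{"dx": 0,"dy": 2.5,"dz": -0.1,"ax": 0,"ay": 0,"az": 0,"jaw": 1},{"dx": 0,"dy": 3.4,"dz": -0.1,"ax": 0,"ay": 0,"az": 0,"jaw": 1},{"dx": 0,"dy": 4.3,"dz": -0.1,"ax": 0,"ay": 0,"az": 0,"jaw": 1},{"dx": 0,"dy": 5.0,"dz": -0.1,"ax": 0,"ay": 0,"az": 0,"jaw": 1},{"dx": 0,"dy": 5.0,"dz": -0.1,"ax": 0,"ay": 0,"az": 0,"jaw": 1}])

```text
time_s: 11.72
tool_pos: [0.594, -0.1103, 0.1035]
eef_rot: [0.063, 0.998, 0.001, 0.001]
ft_force: [6.1, 0.4, -10.5]
gripper_width: 0.356
finger_force: 60.3
```

```bash
python3 -c "
from h import *
st()
for c in ['scene','side']:
  f=optics.grab_frame(c)
  for n in ['knob_grip','post_seat','mould_top']:print(c,n,mark(c,n,f))
"
```

```text
t 11.7167 p [ 0.594  -0.1103  0.1035] x [-0.992  0.125 -0.002] y [0.125 0.992 0.001] z [ 0.002  0.001 -1.   ] F [  6.1   0.4 -10.5] w 0.3561320602975854 ff 60.349399340339005
scene knob_grip None
scene post_seat (array([ 0.6013, -0.0268,  0.0487]), 0.74)
scene mould_top (array([0.6157, 0.0734, 0.0835]), 0.56)
side knob_grip (array([0.4154, 0.0994, 0.01  ]), 0.74)
side post_seat (array([ 0.6069, -0.0297,  0.0541]), 0.96)
side mould_top (array([0.6156, 0.0755, 0.0853]), 0.75)
```

send_rows(steps=[{"dx": 0,"dy": 0,"dz": 0.4,"ax": 0,"ay": 0,"az": 0,"jaw": 1},{"dx": 0,"dy": 0,"dz": 0.9,"ax": 0,"ay": 0,"az": 0,"jaw": 1},{"dx": 0,"dy": 0,"dz": 1.3,"ax": 0,"ay": 0,"az": 0,"jaw": 1},{"dx": 0,"dy": 0,"dz": 1.4,"ax": 0,"ay": 0,"az": 0,"jaw": 1},{"dx": 0,"dy": 0,"dz": 1.4,"ax": 0,"ay": 0,"az": 0,"jaw": 0.3},{"dx": 0,"dy": 0,"dz": 1.4,"ax": 0,"ay": 0,"az": 0,"jaw": 0.2},{"dx": 0,"dy": 0,"dz": 1.4,"ax": 0,"ay": 0,"az": 0,"jaw": 0.2},{"dx": 0,"dy": 0,"dz": 1.4,"ax": 0,"ay": 0,"az": 0,"jaw": 0.2}])

```text
time_s: 12.78
tool_pos: [0.5922, -0.1116, 0.0904]
eef_rot: [0.063, 0.998, 0.0, -0.0]
ft_force: [-0.1, -0.4, 0.3]
gripper_width: 0.8
finger_force: 0.0
```

send_rows(steps=[{"dx": 0,"dy": 0,"dz": -2,"ax": 0,"ay": 0,"az": 0,"jaw": 0.2},{"dx": 0,"dy": 0,"dz": -5,"ax": 0,"ay": 0,"az": 0,"jaw": 0.2},{"dx": 1,"dy": -0.5,"dz": -8,"ax": 0,"ay": 0,"az": 0,"jaw": 0.2},{"dx": 4,"dy": -1.5,"dz": -11,"ax": 0,"ay": 0,"az": 0,"jaw": 0.1},{"dx": 7,"dy": -2.5,"dz": -13,"ax": 0,"ay": 0,"az": 0,"jaw": 0},{"dx": 10,"dy": -4,"dz": -13,"ax": 0,"ay": 0,"az": 0,"jaw": 0},{"dx": 13,"dy": -5.5,"dz": -13,"ax": 0,"ay": 0,"az": 0,"jaw": 0},{"dx": 15,"dy": -7,"dz": -13,"ax": 0,"ay": 0,"az": 0,"jaw": 0}])

```text
time_s: 13.45
tool_pos: [0.432, -0.1619, 0.2208]
eef_rot: [0.063, 0.998, 0.0, -0.001]
ft_force: [0.0, 0.4, -0.7]
gripper_width: 0.998
finger_force: 0.0
```

```bash
python3 -c "
from h import *
st()
for c in ['scene','side','wrist']:
  f=optics.grab_frame(c)
  for n in ['knob_grip','post_seat','mould_top','ring_amber_c','ring_green_c','ring_blue_c']:
    m=mark(c,n,f);print(c,n,m, m and to_tool(m[0]))
save(f,'w4')
"
```

```text
t 13.45 p [ 0.432  -0.1619  0.2208] x [-0.992  0.125  0.001] y [0.125 0.992 0.   ] z [-0.001  0.    -1.   ] F [ 0.   0.4 -0.7] w 0.9979205004837909 ff 0.0
scene knob_grip (array([ 0.5914, -0.112 ,  0.0928]), 0.82) [-15.23   7.1   12.75]
scene post_seat (array([ 0.6036, -0.0257,  0.0544]), 0.9) [-15.1   15.75  16.64]
scene mould_top (array([0.6149, 0.0717, 0.0828]), 0.95) [-14.86  25.5   13.81]
scene ring_amber_c (array([ 0.425 , -0.181 ,  0.0098]), 0.95) [ 0.84 -2.   21.08]
scene ring_green_c (array([0.4136, 0.0996, 0.0048]), 0.85) [ 5.52 25.68 21.56]
scene ring_blue_c (array([ 0.4255, -0.0297,  0.0105]), 0.79) [ 2.71 12.99 20.98]
side knob_grip (array([ 0.5899, -0.1081,  0.0907]), 0.75) [-14.61   7.25  12.93]
side post_seat (array([ 0.6041, -0.0294,  0.0518]), 0.78) [-15.05  15.24  16.82]
side mould_top (array([0.617 , 0.0723, 0.082 ]), 0.59) [-15.08  25.49  13.8 ]
side ring_amber_c (array([ 0.4293, -0.184 ,  0.0064]), 0.69) [ 0.33 -2.28 21.36]
side ring_green_c (array([0.4153, 0.102 , 0.0085]), 0.88) [ 5.29 25.93 21.16]
side ring_blue_c (array([ 0.4278, -0.0299,  0.0082]), 0.75) [ 2.39 13.01 21.19]
wrist knob_grip (array([ 0.5913, -0.1085,  0.0969]), 0.94) [-14.82   7.27  12.32]
wrist post_seat None None
wrist mould_top (array([0.6126, 0.0719, 0.0845]), 0.56) [-14.67  25.45  13.58]
wrist ring_amber_c None None
wrist ring_green_c (array([0.412 , 0.1002, 0.0055]), 0.93) [ 5.59 25.74 21.48]
wrist ring_blue_c (array([ 0.4285, -0.0356,  0.007 ]), 0.91) [ 2.25 12.47 21.33]
```

View pics/w4.png

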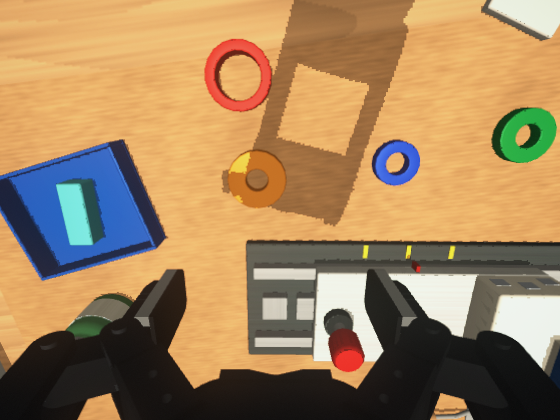

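The amber ring is at (257,179), blue at (396,162) and green at (525,134). The bar lies in the tray at (78,212). The carriage is at notch 2, the pointer is by the middle mark, and the knob is back at 91 mm.

```bash
cat > ring.py <<'E'
from h import *
def ringpos(f,cam,name,z=0.0075):
    m=optics.silhouettes(cam,name)
    if not m: return None
    c,_=cv2.findContours(m[0]['pixels'].astype(np.uint8),cv2.RETR_EXTERNAL,cv2.CHAIN_APPROX_NONE)
    c=max(c,key=cv2.contourArea).reshape(-1,2)
    P=np.array([ray(f,u,v,z)[:2] for u,v in c])
    (cx,cy),r=cv2.minEnclosingCircle((P*1000).astype(np.float32))
    return m[0]['confidence'],np.round([cx/1000,cy/1000],4),round(r,1),np.round(P.mean(0),4)
E
python3 -c "
from ring import *
print(ctrl.tips_ahead)
for c in ['wrist','scene']:
  f=optics.grab_frame(c)
  for n in ['amber','green','blue']: print(c,n,ringpos(f,c,'ring_%s_c'%n))
f=optics.grab_frame('wrist'); print('post top proj',proj(f,[.4282,-.1822,.0075]))
print(to_tool([.428,-.182,.02]), proj(f,sensors.get_state()['tool_pos']))
"
```

```text
0.019
wrist amber (0.85, array([ 0.4259, -0.1816]), 33.3, array([ 0.4257, -0.1814]))
wrist green (0.69, array([0.4154, 0.1006]), 32.4, array([0.4147, 0.1009]))
wrist blue (0.78, array([ 0.4264, -0.0311]), 26.1, array([ 0.4261, -0.0311]))
scene amber (0.8, array([ 0.4222, -0.1804]), 35.6, array([ 0.4232, -0.1806]))
scene green (0.77, array([0.4103, 0.1015]), 36.0, array([0.4117, 0.1021]))
scene blue (0.53, array([ 0.4237, -0.0303]), 28.0, array([ 0.4236, -0.0304]))
post top proj [256.78531079 181.27881935]
[ 0.45 -2.05 20.03] [276.01948672 295.60536966]
```

send_rows(steps=[{"dx": 0.3,"dy": -1,"dz": 3,"ax": 0,"ay": 0,"az": 0,"jaw": 0.05},{"dx": 0.5,"dy": -2.0,"dz": 7,"ax": 0,"ay": 0,"az": 0,"jaw": 0.05},{"dx": 0.5,"dy": -2.0,"dz": 11,"ax": 0,"ay": 0,"az": 0,"jaw": 0.05},{"dx": 0.5,"dy": -2.0,"dz": 14,"ax": 0,"ay": 0,"az": 0,"jaw": 0.05},{"dx": 0.5,"dy": -2.0,"dz": 16.5,"ax": 0,"ay": 0,"az": 0,"jaw": 0.05},{"dx": 0.5,"dy": -2.0,"dz": 18.5,"ax": 0,"ay": 0,"az": 0,"jaw": 0.05},{"dx": 0.5,"dy": -2.0,"dz": 19.5,"ax": 0,"ay": 0,"az": 0,"jaw": 0.05},{"dx": 0.5,"dy": -2.0,"dz": 19.9,"ax": 0,"ay": 0,"az": 0,"jaw": 0.05}])

```text
time_s: 15.62
tool_pos: [0.4267, -0.1809, 0.0195]
eef_rot: [0.063, 0.998, 0.001, -0.002]
ft_force: [-0.7, 1.0, 0.7]
gripper_width: 0.95
finger_force: 0.0
```

send_rows(steps=[{"dx": 0,"dy": 0,"dz": 0,"ax": 0,"ay": 0,"az": 0,"jaw": 0.05},{"dx": 0,"dy": 0,"dz": 0.1,"ax": 0,"ay": 0,"az": 0,"jaw": 0.05},{"dx": 0,"dy": 0,"dz": 0.2,"ax": 0,"ay": 0,"az": 0,"jaw": 0.05},{"dx": 0,"dy": 0,"dz": 0.2,"ax": 0,"ay": 0,"az": 0,"jaw": 0.05},{"dx": 0,"dy": 0,"dz": 0.2,"ax": 0,"ay": 0,"az": 0,"jaw": 0.05},{"dx": 0,"dy": 0,"dz": 0.2,"ax": 0,"ay": 0,"az": 0,"jaw": 0.05},{"dx": 0,"dy": 0,"dz": 0.2,"ax": 0,"ay": 0,"az": 0,"jaw": 0.05},{"dx": 0,"dy": 0,"dz": 0.2,"ax": 0,"ay": 0,"az": 0,"jaw": 0.05}])

```text
time_s: 16.28
tool_pos: [0.4277, -0.1814, 0.0195]
eef_rot: [0.063, 0.998, -0.0, 0.0]
ft_force: [0.0, 0.4, 0.4]
gripper_width: 0.953
finger_force: 0.0
```

```bash
python3 -c "
from ring import *
st()
f=optics.grab_frame('wrist'); save(f,'w5')
print(ringpos(f,'wrist','ring_amber_c',.0075)); print(proj(f,sensors.get_state()['tool_pos']))"
```

```text
t 16.2833 p [ 0.4277 -0.1814  0.0195] x [-0.992  0.126 -0.   ] y [ 0.126  0.992 -0.   ] z [ 0. -0. -1.] F [0.  0.4 0.4] w 0.9527355569834984 ff 0.0
(0.61, array([ 0.4271, -0.1814]), 35.2, array([ 0.4262, -0.1814]))
[276.09432584 295.30981256]
```

View pics/w5.png

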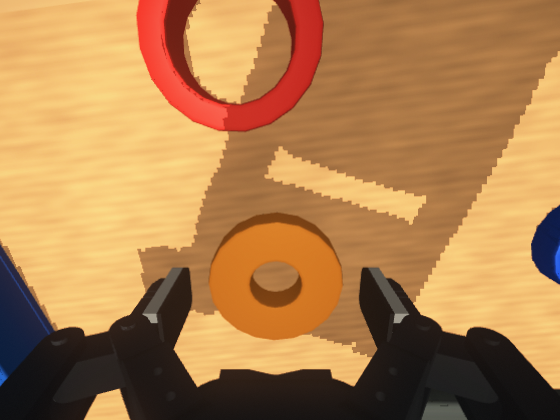

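The amber ring is centred between the pads at (275,277), with no contact yet. I'll go a little lower and close.

send_rows(steps=[{"dx": 0,"dy": 0,"dz": 0.2,"ax": 0,"ay": 0,"az": 0,"jaw": 0.05},{"dx": 0,"dy": 0,"dz": 0.4,"ax": 0,"ay": 0,"az": 0,"jaw": 0.05},{"dx": 0,"dy": 0,"dz": 0.5,"ax": 0,"ay": 0,"az": 0,"jaw": 0.05},{"dx": 0,"dy": 0,"dz": 0.5,"ax": 0,"ay": 0,"az": 0,"jaw": 1},{"dx": 0,"dy": 0,"dz": 0.5,"ax": 0,"ay": 0,"az": 0,"jaw": 1},{"dx": 0,"dy": 0,"dz": 0.5,"ax": 0,"ay": 0,"az": 0,"jaw": 1},{"dx": 0,"dy": 0,"dz": 0.5,"ax": 0,"ay": 0,"az": 0,"jaw": 1},{"dx": 0,"dy": 0,"dz": 0.5,"ax": 0,"ay": 0,"az": 0,"jaw": 1}])

```text
time_s: 17.05
tool_pos: [0.4277, -0.1814, 0.0146]
eef_rot: [0.063, 0.998, 0.0, 0.0]
ft_force: [-0.9, 0.6, 5.1]
gripper_width: 0.712
finger_force: 65.6
```

send_rows(steps=[{"dx": 0,"dy": 0,"dz": -1,"ax": 0,"ay": 0,"az": 0,"jaw": 1},{"dx": 0,"dy": 0,"dz": -4,"ax": 0,"ay": 0,"az": 0,"jaw": 1},{"dx": 0,"dy": 0,"dz": -7,"ax": 0,"ay": 0,"az": 0,"jaw": 1},{"dx": 0,"dy": 0,"dz": -10,"ax": 0,"ay": 0,"az": 0,"jaw": 1},{"dx": 0,"dy": 0,"dz": -13,"ax": 0,"ay": 0,"az": 0,"jaw": 1},{"dx": 0,"dy": 0,"dz": -16,"ax": 0,"ay": 0,"az": 0,"jaw": 1},{"dx": 0,"dy": 0,"dz": -18,"ax": 0,"ay": 0,"az": 0,"jaw": 1},{"dx": 0,"dy": 0,"dz": -18,"ax": 0,"ay": 0,"az": 0,"jaw": 1}])

```text
time_s: 17.72
tool_pos: [0.4299, -0.1824, 0.1983]
eef_rot: [0.063, 0.998, -0.002, 0.004]
ft_force: [0.6, -1.0, 0.1]
gripper_width: 0.713
finger_force: 65.5
```

```bash
cat > held.py <<'E'
from ring import *
import sys
st(); s=sensors.get_state()
f=optics.grab_frame('wrist')
m=optics.silhouettes('wrist',sys.argv[1])[0]; v,u=np.nonzero(m['pixels']); print('ext',m['confidence'],u.min(),u.max(),v.min(),v.max(), 'tcp px',proj(f,s['tool_pos']))
# hole centre
c,_=cv2.findContours(m['pixels'].astype(np.uint8),cv2.RETR_CCOMP,cv2.CHAIN_APPROX_NONE)
for k in c:
    if cv2.contourArea(k)>150: print('contour',cv2.contourArea(k),np.round(cv2.minEnclosingCircle(k)[0],1),cv2.boundingRect(k))
mk=mark('wrist',sys.argv[1],f); print(mk, mk and to_tool(mk[0]))
for c in ['scene','side']:
    f=optics.grab_frame(c); mk=mark(c,sys.argv[1],f); print(c,mk, mk and to_tool(mk[0]))
    if len(sys.argv)>2: mk=mark(c,'post_seat',f); print(c,'post',mk, mk and to_tool(mk[0]))
print('post',to_tool([.603,-.0275,.052]))
E
python3 held.py ring_amber_c
```

```text
t 17.7167 p [ 0.4299 -0.1824  0.1983] x [-0.992  0.126 -0.009] y [ 0.126  0.992 -0.003] z [ 0.008 -0.004 -1.   ] F [ 0.6 -1.   0.1] w 0.7133478838848024 ff 65.54624989672448
ext 0.94 207 343 217 347 tcp px [276.07102453 295.61857809]
contour 13828.5 [275.  285.2] (207, 217, 137, 131)
contour 1132.5 [275.9 281. ] (252, 267, 49, 32)
(array([ 0.4281, -0.1853,  0.1903]), 0.65) [-0.18 -0.41  0.29]
scene (array([ 0.428 , -0.1823,  0.1882]), 0.87) [-0.16 -0.12  0.43]
side (array([ 0.4281, -0.1823,  0.1856]), 0.96) [-0.14 -0.11  0.72]
post [-15.58  17.43  14.05]
```

```bash
cat > fit.py <<'E'
# fit held ring's offset (tool x,y,z) from outer bbox in the wrist image
from ring import *
import sys
from scipy.optimize import least_squares
def fit(name,D,zoff):
    s=sensors.get_state(); f=optics.grab_frame('wrist'); Rm=R.from_quat(s['eef_rot']).as_matrix(); p=np.array(s['tool_pos'])
    m=optics.silhouettes('wrist',name)[0]['pixels'].astype(np.uint8)
    c,_=cv2.findContours(m,cv2.RETR_EXTERNAL,cv2.CHAIN_APPROX_NONE); c=max(c,key=cv2.contourArea); x,y,w,h=cv2.boundingRect(c)
    b=np.array([x,x+w,y,y+h])
    a=np.linspace(0,2*np.pi,90)
    def bb(o):
        q=np.array([proj(f,p+Rm@np.array([o[0]+D/2*np.cos(t),o[1]+D/2*np.sin(t),o[2]+k])) for t in a for k in (-.0075,.0075)])
        return np.array([q[:,0].min(),q[:,0].max(),q[:,1].min(),q[:,1].max()])
    r=least_squares(lambda o:np.r_[bb(o)-b,(o[2]-zoff)*2000],[0,0,zoff])
    return np.round(r.x*100,2),b,np.round(r.fun,1)
if __name__=="__main__": print(fit(sys.argv[1],float(sys.argv[2]),float(sys.argv[3]))); st()
E
python3 fit.py ring_amber_c 0.064 0.007
```

```text
(array([ 0.15, -0.03,  0.78]), array([207, 344, 216, 348]), array([-1.9,  1.9, -0.9,  1.4,  1.7]))
t 18.1667 p [ 0.4272 -0.1812  0.1933] x [-0.992  0.126  0.002] y [0.126 0.992 0.001] z [-0.002  0.001 -1.   ] F [ 0.5 -0.  -0.6] w 0.7102169507182663 ff 65.53544058871921
```

send_rows(steps=[{"dx": -2.5,"dy": 2.8,"dz": 0,"ax": 0,"ay": 0,"az": 0,"jaw": 1},{"dx": -5,"dy": 5.6,"dz": 0,"ax": 0,"ay": 0,"az": 0,"jaw": 1},{"dx": -7.5,"dy": 8.4,"dz": 0,"ax": 0,"ay": 0,"az": 0,"jaw": 1},{"dx": -10,"dy": 11.2,"dz": 0,"ax": 0,"ay": 0,"az": 0,"jaw": 1},{"dx": -12.5,"dy": 14,"dz": 0.5,"ax": 0,"ay": 0,"az": 0,"jaw": 1},{"dx": -14.5,"dy": 16.4,"dz": 2,"ax": 0,"ay": 0,"az": 0,"jaw": 1},{"dx": -15.6,"dy": 17.5,"dz": 4,"ax": 0,"ay": 0,"az": 0,"jaw": 1},{"dx": -15.6,"dy": 17.5,"dz": 5,"ax": 0,"ay": 0,"az": 0,"jaw": 1}])

```text
time_s: 18.83
tool_pos: [0.6059, -0.0249, 0.1413]
eef_rot: [0.061, 0.998, 0.0, -0.001]
ft_force: [-0.2, 0.4, -0.9]
gripper_width: 0.715
finger_force: 65.5
```

send_rows(steps=[{"dx": 0,"dy": 0,"dz": 0,"ax": 0,"ay": 0,"az": 0,"jaw": 1},{"dx": 0,"dy": 0,"dz": 0,"ax": 0,"ay": 0,"az": 0,"jaw": 1},{"dx": 0,"dy": 0,"dz": 0,"ax": 0,"ay": 0,"az": 0,"jaw": 1},{"dx": 0,"dy": 0,"dz": 0,"ax": 0,"ay": 0,"az": 0,"jaw": 1},{"dx": 0,"dy": 0,"dz": 0,"ax": 0,"ay": 0,"az": 0,"jaw": 1},{"dx": 0,"dy": 0,"dz": 0,"ax": 0,"ay": 0,"az": 0,"jaw": 1},{"dx": 0,"dy": 0,"dz": 0,"ax": 0,"ay": 0,"az": 0,"jaw": 1},{"dx": 0,"dy": 0,"dz": 0,"ax": 0,"ay": 0,"az": 0,"jaw": 1}])

```text
time_s: 19.5
tool_pos: [0.6043, -0.0276, 0.1447]
eef_rot: [0.063, 0.998, 0.0, 0.0]
ft_force: [-0.3, -0.1, -0.1]
gripper_width: 0.718
finger_force: 65.5
```

```bash
python3 fit.py ring_amber_c 0.064 0.0075; python3 -c "
from h import *
f=optics.grab_frame('wrist'); i=cv2.resize(f['img'][200:360,180:380],None,fx=3,fy=3); 
P=np.array([.603,-.0275]); print(proj(f,[*P,.114]),proj(f,[*P,.106]),to_tool([*P,.114]))
cv2.imwrite('pics/w6.png',i[...,::-1])"
```

```text
(array([ 0.14, -0.  ,  0.81]), array([207, 345, 216, 348]), array([-1.3,  1.3, -0.8,  1.2,  1.2]))
t 19.6 p [ 0.6044 -0.0275  0.1445] x [-0.992  0.126 -0.   ] y [0.126 0.992 0.   ] z [ 0.  0. -1.] F [-0.5  0.4 -0.8] w 0.7126503184987606 ff 65.51150682011212
[275.50739698 261.51330472] [275.49797459 254.93880246] [ 0.13 -0.03  3.04]
```

View pics/w6.png

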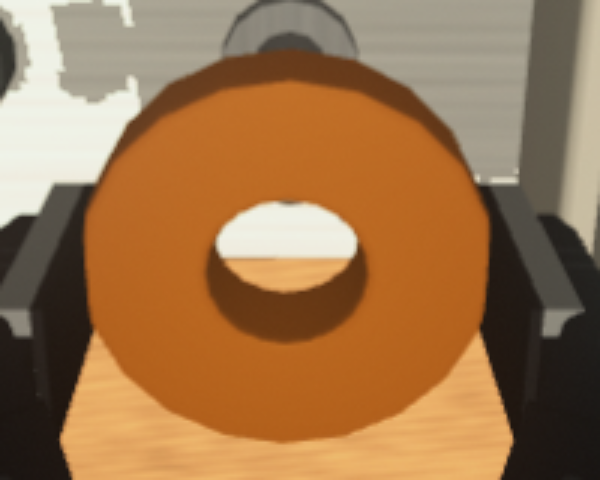

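```bash
python3 -c "
from h import *
f=optics.grab_frame('wrist')
P=np.array([.603,-.0275]);X=np.array([.992,-.126])
for r in (.017,-.017): print(r,proj(f,[*(P-r*X),.052]))
for r in (.003,.004,.005): print('top near edge',r,proj(f,[*(P+r*X),.114]))
print(f['img'][186:222,276].mean(-1).astype(int)); print(f['img'][258:276,276].mean(-1).astype(int))"
```

```text
0.017 [275.38507274 199.88771847]
-0.017 [275.39347024 243.1589625 ]
top near edge 0.003 [275.42462519 266.49551726]
top near edge 0.004 [275.42489841 268.11503436]
top near edge 0.005 [275.42517091 269.72879641]
[159 161 160 159 158 158 158 159 161 161 160 125  72  81 112 133 133 133
 134 134 133 133 133 134 111  74  71  70  70  69  65  63  63  63  63  64]
[112 111 111 111 110 111 109 105 107 103 163 225 235 235 236 236 235 233]
```

send_rows(steps=[{"dx": 0.05,"dy": 0,"dz": 1,"ax": 0,"ay": 0,"az": 0,"jaw": 1},{"dx": 0.05,"dy": 0,"dz": 2,"ax": 0,"ay": 0,"az": 0,"jaw": 1},{"dx": 0.05,"dy": 0,"dz": 3,"ax": 0,"ay": 0,"az": 0,"jaw": 1},{"dx": 0.05,"dy": 0,"dz": 3.5,"ax": 0,"ay": 0,"az": 0,"jaw": 1},{"dx": 0.05,"dy": 0,"dz": 4,"ax": 0,"ay": 0,"az": 0,"jaw": 1},{"dx": 0.05,"dy": 0,"dz": 4.5,"ax": 0,"ay": 0,"az": 0,"jaw": 1},{"dx": 0.05,"dy": 0,"dz": 4.5,"ax": 0,"ay": 0,"az": 0,"jaw": 1},{"dx": 0.05,"dy": 0,"dz": 4.5,"ax": 0,"ay": 0,"az": 0,"jaw": 1}])

```text
time_s: 20.37
tool_pos: [0.6039, -0.0273, 0.099]
eef_rot: [0.063, 0.998, 0.0, -0.0]
ft_force: [0.7, 0.1, -0.7]
gripper_width: 0.709
finger_force: 65.5
```

Threaded freely, with no contact force. Now lowering it home.

send_rows(steps=[{"dx": 0,"dy": 0,"dz": 1,"ax": 0,"ay": 0,"az": 0,"jaw": 1},{"dx": 0,"dy": 0,"dz": 2,"ax": 0,"ay": 0,"az": 0,"jaw": 1},{"dx": 0,"dy": 0,"dz": 2.6,"ax": 0,"ay": 0,"az": 0,"jaw": 1},{"dx": 0,"dy": 0,"dz": 3.0,"ax": 0,"ay": 0,"az": 0,"jaw": 1},{"dx": 0,"dy": 0,"dz": 3.0,"ax": 0,"ay": 0,"az": 0,"jaw": 1},{"dx": 0,"dy": 0,"dz": 3.0,"ax": 0,"ay": 0,"az": 0,"jaw": 0.1},{"dx": 0,"dy": 0,"dz": 3.0,"ax": 0,"ay": 0,"az": 0,"jaw": 0.1},{"dx": 0,"dy": 0,"dz": 3.0,"ax": 0,"ay": 0,"az": 0,"jaw": 0.1}])

```text
time_s: 21.03
tool_pos: [0.6044, -0.0273, 0.0699]
eef_rot: [0.063, 0.998, 0.0, 0.001]
ft_force: [-0.6, -0.6, 0.6]
gripper_width: 0.905
finger_force: 0.0
```

send_rows(steps=[{"dx": 0,"dy": 0,"dz": -3,"ax": 0,"ay": 0,"az": 0,"jaw": 0.1},{"dx": 0,"dy": 0,"dz": -7,"ax": 0,"ay": 0,"az": 0,"jaw": 0.1},{"dx": 0,"dy": 0,"dz": -10,"ax": 0,"ay": 0,"az": 0,"jaw": 0.1},{"dx": 2,"dy": 1.5,"dz": -11,"ax": 0,"ay": 0,"az": 0,"jaw": 0.1},{"dx": 5,"dy": 4,"dz": -11,"ax": 0,"ay": 0,"az": 0,"jaw": 0.15},{"dx": 8,"dy": 6.5,"dz": -11,"ax": 0,"ay": 0,"az": 0,"jaw": 0.15},{"dx": 11,"dy": 8.5,"dz": -11,"ax": 0,"ay": 0,"az": 0,"jaw": 0.15},{"dx": 14,"dy": 10,"dz": -11,"ax": 0,"ay": 0,"az": 0,"jaw": 0.15}])

```text
time_s: 21.7
tool_pos: [0.4765, 0.0909, 0.18]
eef_rot: [0.063, 0.998, 0.001, 0.001]
ft_force: [-0.4, 0.8, -0.6]
gripper_width: 0.848
finger_force: 0.0
```

```bash
python3 -c "
from ring import *
st()
for c in ['wrist','scene','side']:
  f=optics.grab_frame(c)
  for n in ['amber','green']: m=mark(c,'ring_%s_c'%n,f);print(c,n,m,m and to_tool(m[0]))
  if c=='wrist': r=ringpos(f,c,'ring_green_c'); print(r, to_tool([*r[1],.0135]))
"
```

```text
t 21.7 p [0.4765 0.0909 0.18  ] x [-0.992  0.126 -0.002] y [0.126 0.992 0.001] z [ 0.002  0.001 -1.   ] F [-0.4  0.8 -0.6] w 0.8479247814903386 ff 0.0
wrist amber None None
wrist green (array([0.4139, 0.1027, 0.0057]), 0.85) [ 6.35  0.45 17.44]
(0.84, array([0.4156, 0.1007]), 28.8, array([0.4148, 0.1007])) [ 6.34  0.3  16.65]
scene amber (array([ 0.601 , -0.0255,  0.0621]), 0.72) [-13.54  -9.84  11.8 ]
scene green (array([0.4109, 0.0996, 0.0052]), 0.7) [ 6.9   0.19 17.43]
side amber (array([ 0.6037, -0.0292,  0.0608]), 0.94) [-13.9  -10.13  11.86]
side green (array([0.4145, 0.0992, 0.0093]), 0.61) [ 6.47  0.21 16.99]
```

send_rows(steps=[{"dx": 3,"dy": 0.1,"dz": 2,"ax": 0,"ay": 0,"az": 0,"jaw": 0.15},{"dx": 6,"dy": 0.3,"dz": 4,"ax": 0,"ay": 0,"az": 0,"jaw": 0.15},{"dx": 6.3,"dy": 0.3,"dz": 7,"ax": 0,"ay": 0,"az": 0,"jaw": 0.15},{"dx": 6.3,"dy": 0.3,"dz": 9,"ax": 0,"ay": 0,"az": 0,"jaw": 0.15},{"dx": 6.3,"dy": 0.3,"dz": 10,"ax": 0,"ay": 0,"az": 0,"jaw": 0.15},{"dx": 6.3,"dy": 0.3,"dz": 10,"ax": 0,"ay": 0,"az": 0,"jaw": 0.15},{"dx": 6.3,"dy": 0.3,"dz": 10,"ax": 0,"ay": 0,"az": 0,"jaw": 0.15},{"dx": 6.3,"dy": 0.3,"dz": 10,"ax": 0,"ay": 0,"az": 0,"jaw": 0.15}])

```text
time_s: 22.87
tool_pos: [0.4165, 0.1004, 0.0799]
eef_rot: [0.063, 0.998, 0.0, 0.001]
ft_force: [-0.2, -0.3, -0.2]
gripper_width: 0.848
finger_force: 0.0
```

```bash
python3 -c "
from ring import *
st(); f=optics.grab_frame('wrist'); r=ringpos(f,'wrist','ring_green_c'); print(r, to_tool([*r[1],.016])); m=mark('wrist','ring_green_c',f); print(m,to_tool(m[0]))
"
```

```text
t 22.8667 p [0.4165 0.1004 0.0799] x [-0.992  0.126 -0.001] y [0.126 0.992 0.001] z [ 0.001  0.    -1.   ] F [-0.2 -0.3 -0.2] w 0.8477776276440909 ff 0.0
(0.67, array([0.4159, 0.1007]), 30.2, array([0.4156, 0.101 ])) [0.07 0.01 6.42]
(array([0.4143, 0.0999, 0.0032]), 0.96) [ 0.21 -0.08  7.69]
```

send_rows(steps=[{"dx": 0.1,"dy": 0,"dz": 2,"ax": 0,"ay": 0,"az": 0,"jaw": 0.15},{"dx": 0.1,"dy": 0,"dz": 4,"ax": 0,"ay": 0,"az": 0,"jaw": 0.15},{"dx": 0.1,"dy": 0,"dz": 5.5,"ax": 0,"ay": 0,"az": 0,"jaw": 0.15},{"dx": 0.1,"dy": 0,"dz": 6.2,"ax": 0,"ay": 0,"az": 0,"jaw": 0.15},{"dx": 0.1,"dy": 0,"dz": 6.4,"ax": 0,"ay": 0,"az": 0,"jaw": 0.15},{"dx": 0.1,"dy": 0,"dz": 6.4,"ax": 0,"ay": 0,"az": 0,"jaw": 0.15},{"dx": 0.1,"dy": 0,"dz": 6.4,"ax": 0,"ay": 0,"az": 0,"jaw": 1},{"dx": 0.1,"dy": 0,"dz": 6.4,"ax": 0,"ay": 0,"az": 0,"jaw": 1}])

```text
time_s: 23.68
tool_pos: [0.4152, 0.1007, 0.0167]
eef_rot: [0.063, 0.998, 0.0, 0.001]
ft_force: [-2.6, -0.1, 9.1]
gripper_width: 0.624
finger_force: 61.0
```

send_rows(steps=[{"dx": 0,"dy": 0,"dz": 0,"ax": 0,"ay": 0,"az": 0,"jaw": 1},{"dx": 0,"dy": 0,"dz": 0,"ax": 0,"ay": 0,"az": 0,"jaw": 1},{"dx": 0,"dy": 0,"dz": -2,"ax": 0,"ay": 0,"az": 0,"jaw": 1},{"dx": 0,"dy": 0,"dz": -6,"ax": 0,"ay": 0,"az": 0,"jaw": 1},{"dx": 0,"dy": 0,"dz": -10,"ax": 0,"ay": 0,"az": 0,"jaw": 1},{"dx": 0,"dy": 0,"dz": -14,"ax": 0,"ay": 0,"az": 0,"jaw": 1},{"dx": 0,"dy": 0,"dz": -16.5,"ax": 0,"ay": 0,"az": 0,"jaw": 1},{"dx": 0,"dy": 0,"dz": -16.5,"ax": 0,"ay": 0,"az": 0,"jaw": 1}])

```text
time_s: 24.35
tool_pos: [0.4178, 0.1012, 0.1866]
eef_rot: [0.063, 0.998, 0.002, 0.007]
ft_force: [1.0, -0.4, -0.5]
gripper_width: 0.622
finger_force: 63.8
```

```bash
python3 fit.py ring_green_c 0.056 0.008;python3 -c "
from h import *
print(to_tool([.6025,-.0275,.052]))"
```

```text
(array([ 0.06, -0.  ,  0.9 ]), array([217, 335, 226, 340]), array([-2. ,  2. , -1.9,  2.5,  1.9]))
t 24.45 p [0.4147 0.1006 0.1816] x [-0.992  0.126 -0.003] y [0.126 0.992 0.001] z [ 0.003  0.001 -1.   ] F [-0.6  0.4 -1. ] w 0.6247028223486789 ff 63.792728036642075
[-20.2  -10.36  13.01]
```

send_rows(steps=[{"dx": -3,"dy": -1.5,"dz": 0,"ax": 0,"ay": 0,"az": 0,"jaw": 1},{"dx": -6,"dy": -3,"dz": 0,"ax": 0,"ay": 0,"az": 0,"jaw": 1},{"dx": -9.5,"dy": -4.8,"dz": 0,"ax": 0,"ay": 0,"az": 0,"jaw": 1},{"dx": -13,"dy": -6.6,"dz": 0,"ax": 0,"ay": 0,"az": 0,"jaw": 1},{"dx": -16.5,"dy": -8.4,"dz": 0,"ax": 0,"ay": 0,"az": 0,"jaw": 1},{"dx": -19,"dy": -9.7,"dz": 1,"ax": 0,"ay": 0,"az": 0,"jaw": 1},{"dx": -20.3,"dy": -10.3,"dz": 2.5,"ax": 0,"ay": 0,"az": 0,"jaw": 1},{"dx": -20.3,"dy": -10.3,"dz": 4,"ax": 0,"ay": 0,"az": 0,"jaw": 1}])

```text
time_s: 25.12
tool_pos: [0.6049, -0.0293, 0.1375]
eef_rot: [0.064, 0.998, -0.0, -0.0]
ft_force: [-0.8, 0.5, -0.9]
gripper_width: 0.621
finger_force: 63.8
```

send_rows(steps=[{"dx": 0,"dy": 0,"dz": 0,"ax": 0,"ay": 0,"az": 0,"jaw": 1},{"dx": 0,"dy": 0,"dz": 0,"ax": 0,"ay": 0,"az": 0,"jaw": 1},{"dx": 0,"dy": 0,"dz": 0,"ax": 0,"ay": 0,"az": 0,"jaw": 1},{"dx": 0,"dy": 0,"dz": 0,"ax": 0,"ay": 0,"az": 0,"jaw": 1},{"dx": 0,"dy": 0,"dz": 0,"ax": 0,"ay": 0,"az": 0,"jaw": 1},{"dx": 0,"dy": 0,"dz": 0,"ax": 0,"ay": 0,"az": 0,"jaw": 1},{"dx": 0,"dy": 0,"dz": 0,"ax": 0,"ay": 0,"az": 0,"jaw": 1},{"dx": 0,"dy": 0,"dz": 0,"ax": 0,"ay": 0,"az": 0,"jaw": 1}])

```text
time_s: 25.78
tool_pos: [0.6029, -0.027, 0.1408]
eef_rot: [0.063, 0.998, 0.0, 0.0]
ft_force: [-0.7, 0.8, -0.8]
gripper_width: 0.621
finger_force: 63.8
```

```bash
python3 fit.py ring_green_c 0.056 0.0085; python3 -c "
from h import *
print(to_tool([.6028,-.0272,.052]))"
```

```text
(array([-0.  , -0.  ,  0.95]), array([218, 334, 226, 341]), array([-2.7,  2.7, -1.1,  1.7,  1.9]))
t 25.8833 p [ 0.6029 -0.0271  0.1405] x [-0.992  0.126 -0.   ] y [0.126 0.992 0.   ] z [ 0.  0. -1.] F [ 0.3  0.7 -1.1] w 0.6237783750657727 ff 63.77636890858412
[ 0.01 -0.01  8.85]
```

Aligned. Descending, and then home at a TCP height of about 0.083.

send_rows(steps=[{"dx": 0,"dy": 0,"dz": 0.8,"ax": 0,"ay": 0,"az": 0,"jaw": 1},{"dx": 0,"dy": 0,"dz": 1.6,"ax": 0,"ay": 0,"az": 0,"jaw": 1},{"dx": 0,"dy": 0,"dz": 2.3,"ax": 0,"ay": 0,"az": 0,"jaw": 1},{"dx": 0,"dy": 0,"dz": 3,"ax": 0,"ay": 0,"az": 0,"jaw": 1},{"dx": 0,"dy": 0,"dz": 3.5,"ax": 0,"ay": 0,"az": 0,"jaw": 1},{"dx": 0,"dy": 0,"dz": 4,"ax": 0,"ay": 0,"az": 0,"jaw": 1},{"dx": 0,"dy": 0,"dz": 4,"ax": 0,"ay": 0,"az": 0,"jaw": 1},{"dx": 0,"dy": 0,"dz": 4,"ax": 0,"ay": 0,"az": 0,"jaw": 1}])

```text
time_s: 26.55
tool_pos: [0.6028, -0.0272, 0.0999]
eef_rot: [0.063, 0.998, 0.0, -0.0]
ft_force: [0.1, 0.8, -0.4]
gripper_width: 0.622
finger_force: 63.8
```

send_rows(steps=[{"dx": 0,"dy": 0,"dz": 0.8,"ax": 0,"ay": 0,"az": 0,"jaw": 1},{"dx": 0,"dy": 0,"dz": 1.3,"ax": 0,"ay": 0,"az": 0,"jaw": 1},{"dx": 0,"dy": 0,"dz": 1.5,"ax": 0,"ay": 0,"az": 0,"jaw": 1},{"dx": 0,"dy": 0,"dz": 1.5,"ax": 0,"ay": 0,"az": 0,"jaw": 1},{"dx": 0,"dy": 0,"dz": 1.5,"ax": 0,"ay": 0,"az": 0,"jaw": 0.2},{"dx": 0,"dy": 0,"dz": 1.5,"ax": 0,"ay": 0,"az": 0,"jaw": 0.2},{"dx": 0,"dy": 0,"dz": 1.5,"ax": 0,"ay": 0,"az": 0,"jaw": 0.2},{"dx": 0,"dy": 0,"dz": 1.5,"ax": 0,"ay": 0,"az": 0,"jaw": 0.2}])

```text
time_s: 27.22
tool_pos: [0.6031, -0.0272, 0.0857]
eef_rot: [0.063, 0.998, 0.0, 0.0]
ft_force: [-0.3, 0.6, -0.3]
gripper_width: 0.802
finger_force: 0.0
```

send_rows(steps=[{"dx": 0,"dy": 0,"dz": -3,"ax": 0,"ay": 0,"az": 0,"jaw": 0.2},{"dx": 0,"dy": 0,"dz": -6,"ax": 0,"ay": 0,"az": 0,"jaw": 0.2},{"dx": 1,"dy": 0,"dz": -8,"ax": 0,"ay": 0,"az": 0,"jaw": 0.2},{"dx": 4,"dy": -0.5,"dz": -9,"ax": 0,"ay": 0,"az": 0,"jaw": 0.2},{"dx": 8,"dy": -1,"dz": -9,"ax": 0,"ay": 0,"az": 0,"jaw": 0.2},{"dx": 12,"dy": -1.5,"dz": -9,"ax": 0,"ay": 0,"az": 0,"jaw": 0.2},{"dx": 16,"dy": -2.3,"dz": -7,"ax": 0,"ay": 0,"az": 0,"jaw": 0.2},{"dx": 17.5,"dy": -2.6,"dz": -4,"ax": 0,"ay": 0,"az": 0,"jaw": 0.2}])

```text
time_s: 27.88
tool_pos: [0.4238, -0.031, 0.1274]
eef_rot: [0.063, 0.998, -0.0, 0.003]
ft_force: [1.0, -0.4, -1.2]
gripper_width: 0.799
finger_force: 0.0
```

send_rows(steps=[{"dx": 0,"dy": 0,"dz": 2,"ax": 0,"ay": 0,"az": 0,"jaw": 0.2},{"dx": 0,"dy": 0,"dz": 4,"ax": 0,"ay": 0,"az": 0,"jaw": 0.2},{"dx": 0,"dy": 0,"dz": 4,"ax": 0,"ay": 0,"az": 0,"jaw": 0.2},{"dx": 0,"dy": 0,"dz": 4,"ax": 0,"ay": 0,"az": 0,"jaw": 0.2},{"dx": 0,"dy": 0,"dz": 4,"ax": 0,"ay": 0,"az": 0,"jaw": 0.2},{"dx": 0,"dy": 0,"dz": 4,"ax": 0,"ay": 0,"az": 0,"jaw": 0.2},{"dx": 0,"dy": 0,"dz": 4,"ax": 0,"ay": 0,"az": 0,"jaw": 0.2},{"dx": 0,"dy": 0,"dz": 4,"ax": 0,"ay": 0,"az": 0,"jaw": 0.2}])

```text
time_s: 28.55
tool_pos: [0.4267, -0.031, 0.0861]
eef_rot: [0.063, 0.998, 0.0, 0.001]
ft_force: [0.1, 0.1, 0.3]
gripper_width: 0.798
finger_force: 0.0
```

```bash
python3 -c "
from ring import *
st(); f=optics.grab_frame('wrist'); r=ringpos(f,'wrist','ring_blue_c'); print(r, r and to_tool([*r[1],.016])); m=mark('wrist','ring_blue_c',f); print(m,m and to_tool(m[0]))
for c in ['scene','side']:
  f=optics.grab_frame(c); 
  for n in ['ring_green_c','ring_blue_c']:print(c,n,mark(c,n,f))
"
```

```text
t 28.55 p [ 0.4267 -0.031   0.0861] x [-0.992  0.126 -0.002] y [0.126 0.992 0.   ] z [ 0.002 -0.    -1.   ] F [0.1 0.1 0.3] w 0.7982454872843189 ff 0.0
(0.85, array([ 0.4275, -0.0313]), 26.0, array([ 0.4274, -0.0306])) [-0.11 -0.02  6.98]
(array([ 0.428 , -0.0331,  0.0044]), 0.8) [-0.2  -0.19  8.12]
scene ring_green_c (array([ 0.5976, -0.0301,  0.0727]), 0.74)
scene ring_blue_c (array([ 0.4277, -0.0303,  0.0118]), 0.63)
side ring_green_c (array([ 0.6031, -0.0276,  0.077 ]), 0.59)
side ring_blue_c (array([ 0.4244, -0.0307,  0.0118]), 0.76)
```

send_rows(steps=[{"dx": -0.1,"dy": 0,"dz": 2,"ax": 0,"ay": 0,"az": 0,"jaw": 0.2},{"dx": -0.1,"dy": 0,"dz": 4,"ax": 0,"ay": 0,"az": 0,"jaw": 0.2},{"dx": -0.1,"dy": 0,"dz": 5.5,"ax": 0,"ay": 0,"az": 0,"jaw": 0.2},{"dx": -0.1,"dy": 0,"dz": 6.5,"ax": 0,"ay": 0,"az": 0,"jaw": 0.2},{"dx": -0.1,"dy": 0,"dz": 6.8,"ax": 0,"ay": 0,"az": 0,"jaw": 0.2},{"dx": -0.1,"dy": 0,"dz": 6.8,"ax": 0,"ay": 0,"az": 0,"jaw": 0.2},{"dx": -0.1,"dy": 0,"dz": 6.8,"ax": 0,"ay": 0,"az": 0,"jaw": 1},{"dx": -0.1,"dy": 0,"dz": 6.8,"ax": 0,"ay": 0,"az": 0,"jaw": 1}])

```text
time_s: 29.67
tool_pos: [0.4276, -0.0312, 0.0182]
eef_rot: [0.063, 0.998, 0.0, 0.001]
ft_force: [-7.9, 0.5, 24.5]
gripper_width: 0.542
finger_force: 58.5
```

send_rows(steps=[{"dx": 0,"dy": 0,"dz": 0,"ax": 0,"ay": 0,"az": 0,"jaw": 1},{"dx": 0,"dy": 0,"dz": 0,"ax": 0,"ay": 0,"az": 0,"jaw": 1},{"dx": 0,"dy": 0,"dz": -2,"ax": 0,"ay": 0,"az": 0,"jaw": 1},{"dx": 0,"dy": 0,"dz": -6,"ax": 0,"ay": 0,"az": 0,"jaw": 1},{"dx": 0,"dy": 0,"dz": -10,"ax": 0,"ay": 0,"az": 0,"jaw": 1},{"dx": 0,"dy": 0,"dz": -14,"ax": 0,"ay": 0,"az": 0,"jaw": 1},{"dx": 0,"dy": 0,"dz": -16.5,"ax": 0,"ay": 0,"az": 0,"jaw": 1},{"dx": 0,"dy": 0,"dz": -16.5,"ax": 0,"ay": 0,"az": 0,"jaw": 1}])

```text
time_s: 30.33
tool_pos: [0.4304, -0.0314, 0.1885]
eef_rot: [0.063, 0.998, -0.0, 0.007]
ft_force: [1.1, 0.2, -0.3]
gripper_width: 0.535
finger_force: 61.7
```

```bash
python3 fit.py ring_blue_c 0.048 0.0105;python3 -c "
from h import *
print(to_tool([.6028,-.0272,.052]))"
```

```text
(array([ 0.07, -0.  ,  1.15]), array([227, 325, 232, 329]), array([-2.4,  2.4, -2.3,  2.9,  2. ]))
t 30.4333 p [ 0.4273 -0.0311  0.1836] x [-0.992  0.126 -0.003] y [0.126 0.992 0.   ] z [ 0.003 -0.    -1.   ] F [-1.2 -0.2 -0.7] w 0.5369432502292518 ff 61.73127030953765
[-17.32   2.59  13.22]
```

send_rows(steps=[{"dx": -3.5,"dy": 0.5,"dz": 0,"ax": 0,"ay": 0,"az": 0,"jaw": 1},{"dx": -7,"dy": 1,"dz": 0,"ax": 0,"ay": 0,"az": 0,"jaw": 1},{"dx": -10.5,"dy": 1.5,"dz": 0,"ax": 0,"ay": 0,"az": 0,"jaw": 1},{"dx": -14,"dy": 2,"dz": 0,"ax": 0,"ay": 0,"az": 0,"jaw": 1},{"dx": -16.5,"dy": 2.4,"dz": 1,"ax": 0,"ay": 0,"az": 0,"jaw": 1},{"dx": -17.3,"dy": 2.6,"dz": 2.5,"ax": 0,"ay": 0,"az": 0,"jaw": 1},{"dx": -17.3,"dy": 2.6,"dz": 3.8,"ax": 0,"ay": 0,"az": 0,"jaw": 1},{"dx": -17.3,"dy": 2.6,"dz": 3.8,"ax": 0,"ay": 0,"az": 0,"jaw": 1}])

```text
time_s: 31.1
tool_pos: [0.5994, -0.0268, 0.1389]
eef_rot: [0.063, 0.998, 0.0, -0.005]
ft_force: [-1.1, 0.2, -1.3]
gripper_width: 0.534
finger_force: 61.7
```

send_rows(steps=[{"dx": 0,"dy": 0,"dz": 0,"ax": 0,"ay": 0,"az": 0,"jaw": 1},{"dx": 0,"dy": 0,"dz": 0,"ax": 0,"ay": 0,"az": 0,"jaw": 1},{"dx": 0,"dy": 0,"dz": 0,"ax": 0,"ay": 0,"az": 0,"jaw": 1},{"dx": 0,"dy": 0,"dz": 0,"ax": 0,"ay": 0,"az": 0,"jaw": 1},{"dx": 0,"dy": 0,"dz": 0,"ax": 0,"ay": 0,"az": 0,"jaw": 1},{"dx": 0,"dy": 0,"dz": 0,"ax": 0,"ay": 0,"az": 0,"jaw": 1},{"dx": 0,"dy": 0,"dz": 0,"ax": 0,"ay": 0,"az": 0,"jaw": 1},{"dx": 0,"dy": 0,"dz": 0,"ax": 0,"ay": 0,"az": 0,"jaw": 1}])

```text
time_s: 31.77
tool_pos: [0.6019, -0.0271, 0.1446]
eef_rot: [0.063, 0.998, 0.0, 0.0]
ft_force: [0.5, -0.0, -0.3]
gripper_width: 0.533
finger_force: 61.7
```

```bash
python3 fit.py ring_blue_c 0.048 0.0105;python3 -c "
from h import *
print(to_tool([.6028,-.0272,.052]))"
```

```text
(array([ 0.1 , -0.  ,  1.11]), array([226, 326, 231, 330]), array([-1.5,  1.5, -1.6,  2. ,  1.3]))
t 31.8667 p [ 0.6019 -0.0271  0.1444] x [-0.992  0.126 -0.   ] y [0.126 0.992 0.   ] z [ 0.  0. -1.] F [-0.5  0.5  0.2] w 0.5320427179590703 ff 61.73270858824253
[-0.09 -0.    9.24]
```

send_rows(steps=[{"dx": -0.2,"dy": 0,"dz": 0.2,"ax": 0,"ay": 0,"az": 0,"jaw": 1},{"dx": -0.2,"dy": 0,"dz": 0.9,"ax": 0,"ay": 0,"az": 0,"jaw": 1},{"dx": -0.2,"dy": 0,"dz": 1.6,"ax": 0,"ay": 0,"az": 0,"jaw": 1},{"dx": -0.2,"dy": 0,"dz": 2.3,"ax": 0,"ay": 0,"az": 0,"jaw": 1},{"dx": -0.2,"dy": 0,"dz": 2.8,"ax": 0,"ay": 0,"az": 0,"jaw": 1},{"dx": -0.2,"dy": 0,"dz": 3.3,"ax": 0,"ay": 0,"az": 0,"jaw": 1},{"dx": -0.2,"dy": 0,"dz": 3.3,"ax": 0,"ay": 0,"az": 0,"jaw": 1},{"dx": -0.2,"dy": 0,"dz": 3.3,"ax": 0,"ay": 0,"az": 0,"jaw": 1}])

```text
time_s: 32.53
tool_pos: [0.6037, -0.0273, 0.1108]
eef_rot: [0.063, 0.998, 0.0, -0.0]
ft_force: [0.5, -0.7, 0.2]
gripper_width: 0.534
finger_force: 61.7
```

```bash
python3 -c "
from h import *
st()"
```

```text
t 32.5333 p [ 0.6037 -0.0273  0.1108] x [-0.992  0.126  0.001] y [0.126 0.992 0.   ] z [-0.001  0.    -1.   ] F [ 0.5 -0.7  0.2] w 0.5342557437094396 ff 61.73089077696204
```

send_rows(steps=[{"dx": 0,"dy": 0,"dz": 0.5,"ax": 0,"ay": 0,"az": 0,"jaw": 1},{"dx": 0,"dy": 0,"dz": 0.9,"ax": 0,"ay": 0,"az": 0,"jaw": 1},{"dx": 0,"dy": 0,"dz": 0.9,"ax": 0,"ay": 0,"az": 0,"jaw": 1},{"dx": 0,"dy": 0,"dz": 0.9,"ax": 0,"ay": 0,"az": 0,"jaw": 1},{"dx": 0,"dy": 0,"dz": 0.9,"ax": 0,"ay": 0,"az": 0,"jaw": 0.3},{"dx": 0,"dy": 0,"dz": 0.9,"ax": 0,"ay": 0,"az": 0,"jaw": 0.3},{"dx": 0,"dy": 0,"dz": 0.9,"ax": 0,"ay": 0,"az": 0,"jaw": 0.3},{"dx": 0,"dy": 0,"dz": 0.9,"ax": 0,"ay": 0,"az": 0,"jaw": 0.3}])

```text
time_s: 33.2
tool_pos: [0.6041, -0.0273, 0.1026]
eef_rot: [0.063, 0.998, 0.0, 0.0]
ft_force: [0.4, -0.2, -0.4]
gripper_width: 0.698
finger_force: 0.0
```

send_rows(steps=[{"dx": 0,"dy": 0,"dz": -2,"ax": 0,"ay": 0,"az": 0,"jaw": 0.3},{"dx": 0,"dy": 0,"dz": -5,"ax": 0,"ay": 0,"az": 0,"jaw": 0.3},{"dx": 0,"dy": 0,"dz": -8,"ax": 0,"ay": 0,"az": 0,"jaw": 0.3},{"dx": 0,"dy": -0.5,"dz": -9,"ax": 0,"ay": 0,"az": 0,"jaw": 0.3},{"dx": 0,"dy": -3,"dz": -9,"ax": 0,"ay": 0,"az": 0,"jaw": 0.3},{"dx": 0,"dy": -6,"dz": -9,"ax": 0,"ay": 0,"az": 0,"jaw": 0.3},{"dx": 0,"dy": -8.5,"dz": -9,"ax": 0,"ay": 0,"az": 0,"jaw": 0.3},{"dx": 0,"dy": -8.5,"dz": -9,"ax": 0,"ay": 0,"az": 0,"jaw": 0.3}])

```text
time_s: 33.87
tool_pos: [0.5924, -0.1157, 0.192]
eef_rot: [0.065, 0.998, -0.001, -0.0]
ft_force: [0.5, -0.2, -0.9]
gripper_width: 0.702
finger_force: 0.0
```

```bash
python3 -c "
from h import *
st()
for c in ['scene','side','wrist']:
  f=optics.grab_frame(c); save(f,c+'7')
  for n in ['ring_amber_c','ring_green_c','ring_blue_c','ring_violet_c','knob_grip','blade_grip','blade_stop']:
     m=mark(c,n,f); print(c,n,m, m and to_tool(m[0]))
f=optics.grab_frame('scene'); cv2.imwrite('pics/c7.png',cv2.resize(f['img'][210:330,210:430],None,fx=3,fy=3)[...,::-1])
"
```

```text
t 33.8667 p [ 0.5924 -0.1157  0.192 ] x [-0.992  0.129  0.   ] y [ 0.129  0.992 -0.002] z [-0.    -0.002 -1.   ] F [ 0.5 -0.2 -0.9] w 0.7021111472370057 ff 0.0
scene ring_amber_c (array([ 0.6016, -0.0291,  0.0609]), 0.61) [ 0.18  8.37 13.1 ]
scene ring_green_c (array([ 0.5999, -0.0324,  0.0755]), 0.63) [ 0.31  7.93 11.65]
scene ring_blue_c (array([ 0.6019, -0.0268,  0.0911]), 0.55) [ 0.18  8.46 10.09]
scene ring_violet_c None None
scene knob_grip (array([ 0.5915, -0.1104,  0.0934]), 0.83) [0.17 0.   9.87]
scene blade_grip (array([0.382 , 0.3542, 0.0281]), 0.78) [26.74 43.49 16.42]
scene blade_stop (array([0.4237, 0.3604, 0.0007]), 0.65) [22.68 44.63 19.16]
side ring_amber_c (array([ 0.6058, -0.0297,  0.0596]), 0.63) [-0.23  8.21 13.27]
side ring_green_c (array([ 0.6017, -0.0288,  0.0759]), 0.66) [ 0.19  8.27 11.64]
side ring_blue_c (array([ 0.6053, -0.0242,  0.092 ]), 0.58) [-0.11  8.78 10.03]
side ring_violet_c None None
side knob_grip (array([ 0.5906, -0.1091,  0.0892]), 0.77) [ 0.29  0.2  10.31]
side blade_grip None None
side blade_stop (array([0.4227, 0.3544, 0.0059]), 0.77) [22.77 44.08 18.64]
wrist ring_amber_c None None
wrist ring_green_c None None
wrist ring_blue_c (array([ 0.6043, -0.029 ,  0.0886]), 0.86) [-0.06  8.34 10.37]
wrist ring_violet_c None None
wrist knob_grip (array([ 0.5891, -0.1117,  0.0924]), 0.69) [ 0.41 -0.06  9.99]
wrist blade_grip None None
wrist blade_stop None None
```

View pics/c7.png

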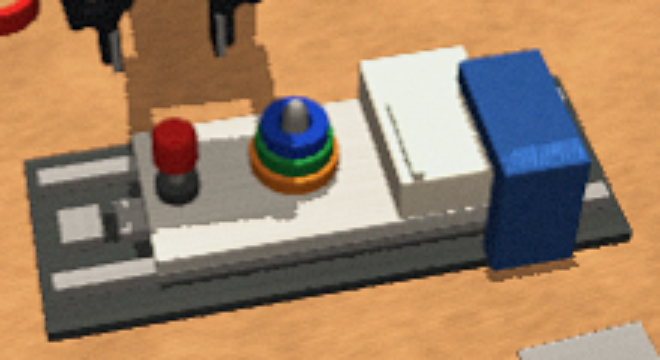

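The rings are stacked amber, green, blue at (295,140) in the crop, flat and home. Now indexing again.

send_rows(steps=[{"dx": 0.1,"dy": 0,"dz": 2.5,"ax": 0,"ay": 0,"az": 0,"jaw": 0.25},{"dx": 0.1,"dy": 0,"dz": 5,"ax": 0,"ay": 0,"az": 0,"jaw": 0.25},{"dx": 0.1,"dy": 0,"dz": 7.5,"ax": 0,"ay": 0,"az": 0,"jaw": 0.25},{"dx": 0.1,"dy": 0,"dz": 9.4,"ax": 0,"ay": 0,"az": 0,"jaw": 0.25},{"dx": 0.1,"dy": 0,"dz": 10.1,"ax": 0,"ay": 0,"az": 0,"jaw": 0.25},{"dx": 0.1,"dy": 0,"dz": 10.1,"ax": 0,"ay": 0,"az": 0,"jaw": 0.25},{"dx": 0.1,"dy": 0,"dz": 10.1,"ax": 0,"ay": 0,"az": 0,"jaw": 0.25},{"dx": 0.1,"dy": 0,"dz": 10.1,"ax": 0,"ay": 0,"az": 0,"jaw": 1}])

```text
time_s: 35.78
tool_pos: [0.5933, -0.1117, 0.0928]
eef_rot: [0.063, 0.998, -0.0, 0.001]
ft_force: [0.5, -0.3, 0.8]
gripper_width: 0.626
finger_force: 0.0
```

send_rows(steps=[{"dx": 0,"dy": 0,"dz": 0,"ax": 0,"ay": 0,"az": 0,"jaw": 1},{"dx": 0,"dy": 0,"dz": 0,"ax": 0,"ay": 0,"az": 0,"jaw": 1},{"dx": 0,"dy": 0,"dz": 0,"ax": 0,"ay": 0,"az": 0,"jaw": 1},{"dx": 0,"dy": 0,"dz": 0,"ax": 0,"ay": 0,"az": 0,"jaw": 1},{"dx": 0,"dy": 0,"dz": -0.5,"ax": 0,"ay": 0,"az": 0,"jaw": 1},{"dx": 0,"dy": 0,"dz": -1,"ax": 0,"ay": 0,"az": 0,"jaw": 1},{"dx": 0,"dy": 0,"dz": -1.5,"ax": 0,"ay": 0,"az": 0,"jaw": 1},{"dx": 0,"dy": 0,"dz": -1.5,"ax": 0,"ay": 0,"az": 0,"jaw": 1}])

```text
time_s: 36.45
tool_pos: [0.5929, -0.1116, 0.1064]
eef_rot: [0.063, 0.998, 0.0, 0.001]
ft_force: [5.4, -0.4, -11.5]
gripper_width: 0.354
finger_force: 60.0
```

send_rows(steps=[{"dx": 0,"dy": 0,"dz": 0,"ax": 0,"ay": 0,"az": 0,"jaw": 1},{"dx": 0,"dy": 0,"dz": 0,"ax": 0,"ay": 0,"az": 0,"jaw": 1},{"dx": 0,"dy": 0,"dz": 0,"ax": 0,"ay": 0,"az": 0,"jaw": 1},{"dx": 0,"dy": 0,"dz": 0,"ax": 0,"ay": 0,"az": 0,"jaw": 1},{"dx": 0,"dy": 0,"dz": 0,"ax": 0,"ay": 0,"az": 0,"jaw": 1},{"dx": 0,"dy": 0,"dz": 0,"ax": 0,"ay": 0,"az": 0,"jaw": 1},{"dx": 0,"dy": 0,"dz": 0,"ax": 0,"ay": 0,"az": 0,"jaw": 1},{"dx": 0,"dy": 0,"dz": 0,"ax": 0,"ay": 0,"az": 0,"jaw": 1}])

```text
time_s: 37.12
tool_pos: [0.5928, -0.1116, 0.1055]
eef_rot: [0.063, 0.998, 0.0, 0.001]
ft_force: [5.0, -1.0, -10.2]
gripper_width: 0.352
finger_force: 60.0
```

send_rows(steps=[{"dx": 0,"dy": 0,"dz": -0.05,"ax": 0,"ay": 0,"az": 0,"jaw": 1},{"dx": 0,"dy": 0.8,"dz": -0.05,"ax": 0,"ay": 0,"az": 0,"jaw": 1},{"dx": 0,"dy": 1.6,"dz": -0.05,"ax": 0,"ay": 0,"az": 0,"jaw": 1},{"dx": 0,"dy": 2.5,"dz": -0.05,"ax": 0,"ay": 0,"az": 0,"jaw": 1},{"dx": 0,"dy": 3.4,"dz": -0.05,"ax": 0,"ay": 0,"az": 0,"jaw": 1},{"dx": 0,"dy": 4.3,"dz": -0.05,"ax": 0,"ay": 0,"az": 0,"jaw": 1},{"dx": 0,"dy": 5.0,"dz": -0.05,"ax": 0,"ay": 0,"az": 0,"jaw": 1},{"dx": 0,"dy": 5.0,"dz": -0.05,"ax": 0,"ay": 0,"az": 0,"jaw": 1}])

```text
time_s: 37.78
tool_pos: [0.5996, -0.0609, 0.1061]
eef_rot: [0.063, 0.998, 0.0, 0.001]
ft_force: [7.0, 0.5, -11.1]
gripper_width: 0.352
finger_force: 60.4
```

```bash
python3 -c "
from h import *
st()
for c in ['scene','side']:
  f=optics.grab_frame(c)
  for n in ['knob_grip','post_seat','mould_top','ring_blue_c']: print(c,n,mark(c,n,f))
"
```

```text
t 37.7833 p [ 0.5996 -0.0609  0.1061] x [-0.992  0.125 -0.002] y [0.125 0.992 0.001] z [ 0.002  0.001 -1.   ] F [  7.    0.5 -11.1] w 0.3517506803879975 ff 60.42431836947799
scene knob_grip (array([ 0.5987, -0.0581,  0.1027]), 0.73)
scene post_seat (array([0.6078, 0.0216, 0.0516]), 0.85)
scene mould_top (array([0.6219, 0.1239, 0.0846]), 0.83)
scene ring_blue_c (array([0.6078, 0.0239, 0.0877]), 0.61)
side knob_grip (array([ 0.596 , -0.0604,  0.1024]), 0.68)
side post_seat (array([0.6135, 0.022 , 0.0536]), 0.56)
side mould_top (array([0.6231, 0.1233, 0.0847]), 0.59)
side ring_blue_c (array([0.6083, 0.0222, 0.0934]), 0.63)
```

send_rows(steps=[{"dx": 0,"dy": 0,"dz": 0.5,"ax": 0,"ay": 0,"az": 0,"jaw": 1},{"dx": 0,"dy": 0,"dz": 1,"ax": 0,"ay": 0,"az": 0,"jaw": 1},{"dx": 0,"dy": 0,"dz": 1.5,"ax": 0,"ay": 0,"az": 0,"jaw": 1},{"dx": 0,"dy": 0,"dz": 1.5,"ax": 0,"ay": 0,"az": 0,"jaw": 1},{"dx": 0,"dy": 0,"dz": 1.5,"ax": 0,"ay": 0,"az": 0,"jaw": 0.3},{"dx": 0,"dy": 0,"dz": 1.5,"ax": 0,"ay": 0,"az": 0,"jaw": 0.3},{"dx": 0,"dy": 0,"dz": 1.5,"ax": 0,"ay": 0,"az": 0,"jaw": 0.3},{"dx": 0,"dy": 0,"dz": 1.5,"ax": 0,"ay": 0,"az": 0,"jaw": 0.3}])

```text
time_s: 38.95
tool_pos: [0.5979, -0.062, 0.0918]
eef_rot: [0.063, 0.998, -0.0, -0.001]
ft_force: [0.5, -0.5, -0.5]
gripper_width: 0.703
finger_force: 0.0
```

send_rows(steps=[{"dx": 0,"dy": 0,"dz": -3,"ax": 0,"ay": 0,"az": 0,"jaw": 0.3},{"dx": 0,"dy": 0,"dz": -7,"ax": 0,"ay": 0,"az": 0,"jaw": 0.3},{"dx": 1,"dy": 0,"dz": -11,"ax": 0,"ay": 0,"az": 0,"jaw": 0.3},{"dx": 3,"dy": 2,"dz": -14,"ax": 0,"ay": 0,"az": 0,"jaw": 0.3},{"dx": 6,"dy": 4.5,"dz": -15,"ax": 0,"ay": 0,"az": 0,"jaw": 0.3},{"dx": 8.5,"dy": 7.5,"dz": -15,"ax": 0,"ay": 0,"az": 0,"jaw": 0.3},{"dx": 10.5,"dy": 10.5,"dz": -15,"ax": 0,"ay": 0,"az": 0,"jaw": 0.3},{"dx": 12.5,"dy": 13.8,"dz": -15,"ax": 0,"ay": 0,"az": 0,"jaw": 0.3}])

```text
time_s: 39.62
tool_pos: [0.4902, 0.0913, 0.2424]
eef_rot: [0.064, 0.998, -0.0, 0.0]
ft_force: [-0.2, 1.3, -0.1]
gripper_width: 0.699
finger_force: 0.0
```

send_rows(steps=[{"dx": 1.5,"dy": 3.5,"dz": 0,"ax": 0,"ay": 0,"az": 0,"jaw": 0.3},{"dx": 3,"dy": 7,"dz": 0,"ax": 0,"ay": 0,"az": 0,"jaw": 0.3},{"dx": 4.5,"dy": 10.5,"dz": 0,"ax": 0,"ay": 0,"az": 0,"jaw": 0.3},{"dx": 6,"dy": 13.5,"dz": 0,"ax": 0,"ay": 0,"az": 0,"jaw": 0.3},{"dx": 7.5,"dy": 16.5,"dz": 0,"ax": 0,"ay": 0,"az": 0,"jaw": 0.3},{"dx": 9,"dy": 19.5,"dz": 1,"ax": 0,"ay": 0,"az": 0,"jaw": 0.3},{"dx": 10,"dy": 22,"dz": 2.5,"ax": 0,"ay": 0,"az": 0,"jaw": 0.3},{"dx": 10,"dy": 23.4,"dz": 4,"ax": 0,"ay": 0,"az": 0,"jaw": 0.3}])

```text
time_s: 40.28
tool_pos: [0.4202, 0.338, 0.2018]
eef_rot: [0.062, 0.998, 0.001, -0.0]
ft_force: [0.0, 0.1, 0.5]
gripper_width: 0.7
finger_force: 0.0
```

```bash
python3 b.py w8 blade_grip blade_stop; python3 -c "
from h import *
for c in ['scene','side']:
  f=optics.grab_frame(c)
  for n in ['knob_grip','post_seat','mould_top','bridge_mouth','ring_blue_c','blade_grip','blade_stop']: print(c,n,mark(c,n,f))
"
```

```text
t 40.2833 p [0.4202 0.338  0.2018] x [-0.992  0.123  0.   ] y [0.123 0.992 0.001] z [-0.     0.001 -1.   ] F [0.  0.1 0.5] w 0.7002647055505741 ff 0.0
cam [0.339 0.348 0.325]
blade_grip (array([0.3827, 0.3505, 0.0299]), 0.76) [ 3.85  0.99 16.96] [284. 155.]
blade_stop (array([0.4258, 0.3574, 0.0006]), 0.83) [-0.24  2.29 20.  ] [294. 190.]
scene knob_grip (array([ 0.5982, -0.0602,  0.0908]), 0.51)
scene post_seat (array([0.6062, 0.0215, 0.0487]), 0.93)
scene mould_top (array([0.6242, 0.1221, 0.0836]), 0.92)
scene bridge_mouth (array([0.606 , 0.1263, 0.0824]), 0.61)
scene ring_blue_c (array([0.612 , 0.0231, 0.0907]), 0.79)
scene blade_grip (array([0.3836, 0.3547, 0.0259]), 0.91)
scene blade_stop (array([ 0.4229,  0.3609, -0.002 ]), 0.65)
side knob_grip (array([ 0.5984, -0.0612,  0.0893]), 0.52)
side post_seat (array([0.6119, 0.021 , 0.0555]), 0.77)
side mould_top (array([0.6245, 0.1225, 0.0832]), 0.56)
side bridge_mouth (array([0.6087, 0.1233, 0.0806]), 0.69)
side ring_blue_c (array([0.6091, 0.0199, 0.0891]), 0.49)
side blade_grip (array([0.3811, 0.3516, 0.021 ]), 0.95)
side blade_stop (array([0.4241, 0.3527, 0.0025]), 0.71)
```

View pics/w8.png

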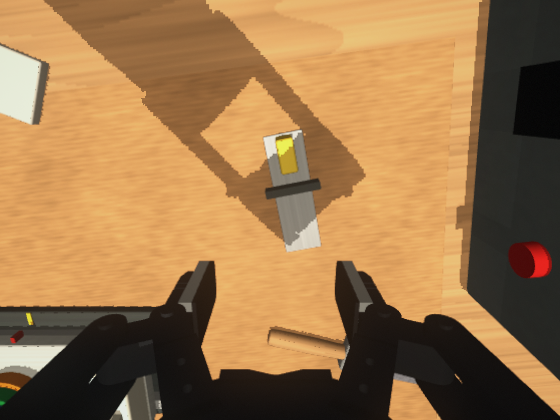

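The blade's rear edge is at about (283,134), its tongue tip at (304,249), the shoulder at (293,188) and the handle at (286,154). It is undisturbed.

```bash
python3 -c "
from h import *
f=optics.grab_frame('wrist')
P=[ray(f,u,v,.006)[:2] for u,v in [(264,138),(302,131),(321,246),(288,251)]]
a=(P[0]+P[1])/2;b=(P[2]+P[3])/2;d=b-a;print(np.round(P,4),np.linalg.norm(d),d/np.linalg.norm(d),np.degrees(np.arctan2(d[1],d[0])))
m=optics.silhouettes('wrist','blade')
for q in m[:1]:
  k=cv2.findNonZero(q['pixels'].astype(np.uint8)).reshape(-1,2); W=np.array([ray(f,u,v,.006)[:2]*1000 for u,v in k],np.float32); print(q['confidence'],len(k),cv2.minAreaRect(W))
u=d/np.linalg.norm(d); g=a+.018*u; print('grip from plate',g, to_tool([*g,.031]), 'handle top ray',[ray(f,x,y,.044)[:2] for x,y in [(286,141)]])
print('front',b,'rear',a)
"
```

```text
[[0.3685 0.3305]
 [0.3666 0.3689]
 [0.4937 0.3775]
 [0.4952 0.3402]] 0.12726258278763242 [0.99739835 0.07208704] 4.133868614397703
0.83 4582 ((427.6679382324219, 357.38958740234375), (130.64427185058594, 55.792171478271484), 10.960196495056152)
grip from plate [0.38548889 0.35096467] [ 3.82  1.08 17.08] handle top ray [array([0.37025633, 0.35118484])]
front [0.49446721 0.35884109] rear [0.36753572 0.3496671 ]
```

send_rows(steps=[{"dx": 2,"dy": 0.5,"dz": 2,"ax": 0,"ay": 0,"az": -5,"jaw": 0.35},{"dx": 4.1,"dy": 1.1,"dz": 5,"ax": 0,"ay": 0,"az": -11,"jaw": 0.35},{"dx": 4.1,"dy": 1.1,"dz": 8,"ax": 0,"ay": 0,"az": -11,"jaw": 0.35},{"dx": 4.1,"dy": 1.1,"dz": 10,"ax": 0,"ay": 0,"az": -11,"jaw": 0.35},{"dx": 4.1,"dy": 1.1,"dz": 10,"ax": 0,"ay": 0,"az": -11,"jaw": 0.35},{"dx": 4.1,"dy": 1.1,"dz": 10,"ax": 0,"ay": 0,"az": -11,"jaw": 0.35},{"dx": 4.1,"dy": 1.1,"dz": 10,"ax": 0,"ay": 0,"az": -11,"jaw": 0.35},{"dx": 4.1,"dy": 1.1,"dz": 10,"ax": 0,"ay": 0,"az": -11,"jaw": 0.35}])

```text
time_s: 42.0
tool_pos: [0.3839, 0.3523, 0.1035]
eef_rot: [-0.033, 0.999, 0.001, 0.001]
ft_force: [0.5, 0.7, 0.4]
gripper_width: 0.653
finger_force: 0.0
```

```bash
python3 b.py w9 blade_grip blade_stop; python3 -c "
import cv2; i=cv2.imread('pics/w9.png'); cv2.imwrite('pics/w9c.png',i)"
```

```text
t 42.0 p [0.3839 0.3523 0.1035] x [-0.998 -0.066 -0.003] y [-0.066  0.998  0.002] z [ 0.003  0.002 -1.   ] F [0.5 0.7 0.4] w 0.6526712516486163 ff 0.0
cam [0.302 0.347 0.226]
blade_grip (array([0.381 , 0.353 , 0.0288]), 0.56) [0.27 0.1  7.45] [277. 229.]
blade_stop (array([ 0.4254,  0.3566, -0.001 ]), 0.94) [-4.2   0.17 10.41] [277. 266.]
```

View pics/w9.png

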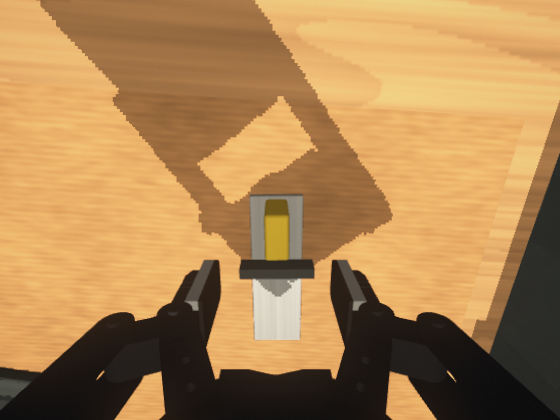

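The blade is straight and centred under the gripper, with the handle at (277,229). Grasping it now.

send_rows(steps=[{"dx": 0.15,"dy": 0.1,"dz": 2,"ax": 0,"ay": 0,"az": 0,"jaw": 0.35},{"dx": 0.15,"dy": 0.1,"dz": 4,"ax": 0,"ay": 0,"az": 0,"jaw": 0.35},{"dx": 0.15,"dy": 0.1,"dz": 6,"ax": 0,"ay": 0,"az": 0,"jaw": 0.35},{"dx": 0.15,"dy": 0.1,"dz": 7,"ax": 0,"ay": 0,"az": 0,"jaw": 0.35},{"dx": 0.15,"dy": 0.1,"dz": 7.1,"ax": 0,"ay": 0,"az": 0,"jaw": 0.35},{"dx": 0.15,"dy": 0.1,"dz": 7.1,"ax": 0,"ay": 0,"az": 0,"jaw": 0.35},{"dx": 0.15,"dy": 0.1,"dz": 7.1,"ax": 0,"ay": 0,"az": 0,"jaw": 1},{"dx": 0.15,"dy": 0.1,"dz": 7.1,"ax": 0,"ay": 0,"az": 0,"jaw": 1}])

```text
time_s: 42.82
tool_pos: [0.3819, 0.353, 0.032]
eef_rot: [-0.033, 0.999, 0.001, 0.001]
ft_force: [0.5, 0.8, 0.7]
gripper_width: 0.379
finger_force: 0.0
```

send_rows(steps=[{"dx": 0,"dy": 0,"dz": 0,"ax": 0,"ay": 0,"az": 0,"jaw": 1},{"dx": 0,"dy": 0,"dz": 0,"ax": 0,"ay": 0,"az": 0,"jaw": 1},{"dx": 0,"dy": 0,"dz": 0,"ax": 0,"ay": 0,"az": 0,"jaw": 1},{"dx": 0,"dy": 0,"dz": 0,"ax": 0,"ay": 0,"az": 0,"jaw": 1},{"dx": 0,"dy": 0,"dz": 0,"ax": 0,"ay": 0,"az": 0,"jaw": 1},{"dx": 0,"dy": 0,"dz": 0,"ax": 0,"ay": 0,"az": 0,"jaw": 1},{"dx": 0,"dy": 0,"dz": 0,"ax": 0,"ay": 0,"az": 0,"jaw": 1},{"dx": 0,"dy": 0,"dz": 0,"ax": 0,"ay": 0,"az": 0,"jaw": 1}])

```text
time_s: 43.48
tool_pos: [0.3818, 0.353, 0.0319]
eef_rot: [-0.033, 0.999, 0.001, 0.001]
ft_force: [-0.3, 0.7, 6.6]
gripper_width: 0.179
finger_force: 59.5
```

```bash
python3 -c "
from h import *
st()"
```

```text
t 43.4833 p [0.3818 0.353  0.0319] x [-0.998 -0.066 -0.002] y [-0.066  0.998  0.002] z [ 0.002  0.002 -1.   ] F [-0.3  0.7  6.6] w 0.17906026818747922 ff 59.511401653289795
```

send_rows(steps=[{"dx": 0,"dy": 0,"dz": -1,"ax": 0,"ay": 0,"az": 0,"jaw": 1},{"dx": 0,"dy": 0,"dz": -3,"ax": 0,"ay": 0,"az": 0,"jaw": 1},{"dx": 0,"dy": 0,"dz": -6,"ax": 0,"ay": 0,"az": 0,"jaw": 1},{"dx": 0,"dy": 0,"dz": -9,"ax": 0,"ay": 0,"az": 0,"jaw": 1},{"dx": 0,"dy": 0,"dz": -12,"ax": 0,"ay": 0,"az": 0,"jaw": 1},{"dx": -0.8,"dy": -2,"dz": -14,"ax": 0,"ay": 0,"az": 2,"jaw": 1},{"dx": -2,"dy": -4.5,"dz": -15,"ax": 0,"ay": 0,"az": 5,"jaw": 1},{"dx": -3,"dy": -7.3,"dz": -15,"ax": 0,"ay": 0,"az": 8,"jaw": 1}])

```text
time_s: 44.15
tool_pos: [0.4173, 0.282, 0.184]
eef_rot: [0.037, 0.999, 0.002, 0.002]
ft_force: [1.4, 0.3, -2.8]
gripper_width: 0.175
finger_force: 59.1
```

```bash
python3 -c "
from h import *
st();print(to_tool([.4864,.1388,.15]))
f=optics.grab_frame('wrist');m=mark('wrist','blade_grip',f);print(m,m and to_tool(m[0]));m=mark('wrist','blade_stop',f);print(m,m and to_tool(m[0]))"
```

```text
t 44.15 p [0.4173 0.282  0.184 ] x [-0.997  0.074 -0.005] y [0.074 0.997 0.004] z [ 0.005  0.003 -1.   ] F [ 1.4  0.3 -2.8] w 0.17540211174331966 ff 59.08293843269348
[ -7.94 -13.78   3.38]
(array([0.4171, 0.2792, 0.1814]), 0.93) [-0.06  0.09  0.02]
None None
```

send_rows(steps=[{"dx": -1.3,"dy": -2.8,"dz": 0,"ax": 0,"ay": 0,"az": 1,"jaw": 1},{"dx": -2.8,"dy": -5.6,"dz": 0,"ax": 0,"ay": 0,"az": 2,"jaw": 1},{"dx": -4.3,"dy": -8.4,"dz": 0,"ax": 0,"ay": 0,"az": 3,"jaw": 1},{"dx": -5.8,"dy": -11,"dz": 0,"ax": 0,"ay": 0,"az": 3,"jaw": 1},{"dx": -7,"dy": -13,"dz": 1,"ax": 0,"ay": 0,"az": 3,"jaw": 1},{"dx": -7.9,"dy": -13.8,"dz": 2.5,"ax": 0,"ay": 0,"az": 3,"jaw": 1},{"dx": -7.9,"dy": -13.8,"dz": 3.4,"ax": 0,"ay": 0,"az": 3,"jaw": 1},{"dx": -7.9,"dy": -13.8,"dz": 3.4,"ax": 0,"ay": 0,"az": 3,"jaw": 1}])

```text
time_s: 44.97
tool_pos: [0.4827, 0.138, 0.1445]
eef_rot: [0.063, 0.998, -0.001, -0.003]
ft_force: [0.1, 0.9, -2.6]
gripper_width: 0.176
finger_force: 59.6
```

send_rows(steps=[{"dx": 0,"dy": 0,"dz": 0,"ax": 0,"ay": 0,"az": 0,"jaw": 1},{"dx": 0,"dy": 0,"dz": 0,"ax": 0,"ay": 0,"az": 0,"jaw": 1},{"dx": 0,"dy": 0,"dz": 0,"ax": 0,"ay": 0,"az": 0,"jaw": 1},{"dx": 0,"dy": 0,"dz": 0,"ax": 0,"ay": 0,"az": 0,"jaw": 1},{"dx": 0,"dy": 0,"dz": 0,"ax": 0,"ay": 0,"az": 0,"jaw": 1},{"dx": 0,"dy": 0,"dz": 0,"ax": 0,"ay": 0,"az": 0,"jaw": 1},{"dx": 0,"dy": 0,"dz": 0,"ax": 0,"ay": 0,"az": 0,"jaw": 1},{"dx": 0,"dy": 0,"dz": 0,"ax": 0,"ay": 0,"az": 0,"jaw": 1}])

```text
time_s: 45.63
tool_pos: [0.4845, 0.1381, 0.1469]
eef_rot: [0.063, 0.998, 0.0, 0.0]
ft_force: [-0.5, -0.5, -3.3]
gripper_width: 0.176
finger_force: 59.6
```

```bash
python3 b.py w10 blade_grip blade_stop mould_top bridge_mouth; python3 -c "
from h import *
print(to_tool([.4864,.1388,.117]),to_tool([.5657,.1287,.117]))
for c in ['scene','side']:
  f=optics.grab_frame(c)
  for n in ['blade_grip','blade_stop']: m=mark(c,n,f);print(c,n,m,m and to_tool(m[0]))"
```

```text
t 45.6333 p [0.4845 0.1381 0.1469] x [-0.992  0.126 -0.   ] y [0.126 0.992 0.   ] z [ 0.  0. -1.] F [-0.5 -0.5 -3.3] w 0.17563939208668147 ff 59.55390751361847
cam [0.404 0.148 0.27 ]
blade_grip (array([0.4859, 0.1358, 0.1454]), 0.57) [-0.16 -0.21  0.15] [271. 297.]
blade_stop None None None
mould_top None None None
bridge_mouth None None None
[-0.17  0.1   2.98] [-8.17  0.09  2.98]
scene blade_grip (array([0.4892, 0.1414, 0.1396]), 0.92) [-0.42  0.39  0.72]
scene blade_stop (array([0.5266, 0.1347, 0.1136]), 0.82) [-4.21  0.2   3.32]
side blade_grip (array([0.4826, 0.1356, 0.1368]), 0.61) [ 0.16 -0.27  1.  ]
side blade_stop (array([0.5248, 0.1325, 0.1184]), 0.72) [-4.06 -0.05  2.84]
```

View pics/w10.png

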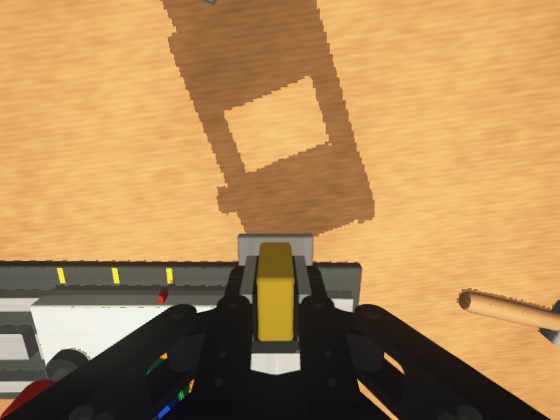

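The blade is square in the hand, with the handle at (275,290), and the pointer is at the third mark. I'll lower onto the mould's plain front.

send_rows(steps=[{"dx": 0,"dy": 0.1,"dz": 1,"ax": 0,"ay": 0,"az": 0,"jaw": 1},{"dx": 0,"dy": 0.1,"dz": 2,"ax": 0,"ay": 0,"az": 0,"jaw": 1},{"dx": 0,"dy": 0.1,"dz": 2.5,"ax": 0,"ay": 0,"az": 0,"jaw": 1},{"dx": 0,"dy": 0.1,"dz": 2.8,"ax": 0,"ay": 0,"az": 0,"jaw": 1},{"dx": 0,"dy": 0.1,"dz": 2.9,"ax": 0,"ay": 0,"az": 0,"jaw": 1},{"dx": 0,"dy": 0.1,"dz": 2.9,"ax": 0,"ay": 0,"az": 0,"jaw": 1},{"dx": 0,"dy": 0.1,"dz": 2.9,"ax": 0,"ay": 0,"az": 0,"jaw": 1},{"dx": 0,"dy": 0.1,"dz": 2.9,"ax": 0,"ay": 0,"az": 0,"jaw": 1}])

```text
time_s: 46.85
tool_pos: [0.485, 0.1392, 0.1181]
eef_rot: [0.063, 0.998, 0.0, 0.0]
ft_force: [0.7, -0.2, -2.1]
gripper_width: 0.177
finger_force: 59.7
```

```bash
python3 -c "
from h import *
st()
f=optics.grab_frame('side'); cv2.imwrite('pics/s11.png',cv2.resize(f['img'][130:260,200:400],None,fx=4,fy=4)[...,::-1])"
```

```text
t 46.85 p [0.485  0.1392 0.1181] x [-0.992  0.126 -0.001] y [0.126 0.992 0.   ] z [ 0.001  0.    -1.   ] F [ 0.7 -0.2 -2.1] w 0.17653495578889739 ff 59.697418212890625
```

View pics/s11.png

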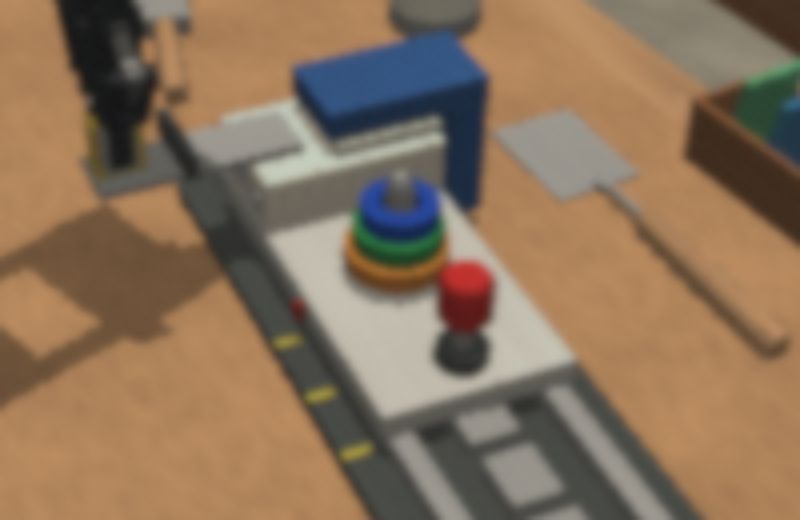

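The blade lies level on the mould's front at (245,140), heading into the gap. Pushing in.

send_rows(steps=[{"dx": -0.4,"dy": 0,"dz": 0.12,"ax": 0,"ay": 0,"az": 0,"jaw": 1},{"dx": -1.2,"dy": 0,"dz": 0.12,"ax": 0,"ay": 0,"az": 0,"jaw": 1},{"dx": -2,"dy": 0,"dz": 0.12,"ax": 0,"ay": 0,"az": 0,"jaw": 1},{"dx": -2.8,"dy": 0,"dz": 0.12,"ax": 0,"ay": 0,"az": 0,"jaw": 1},{"dx": -3.5,"dy": 0,"dz": 0.12,"ax": 0,"ay": 0,"az": 0,"jaw": 1},{"dx": -4,"dy": 0,"dz": 0.12,"ax": 0,"ay": 0,"az": 0,"jaw": 1},{"dx": -4,"dy": 0,"dz": 0.12,"ax": 0,"ay": 0,"az": 0,"jaw": 1},{"dx": -4,"dy": 0,"dz": 0.12,"ax": 0,"ay": 0,"az": 0,"jaw": 1}])

```text
time_s: 47.57
tool_pos: [0.5245, 0.1339, 0.1164]
eef_rot: [0.063, 0.998, -0.0, -0.0]
ft_force: [-0.5, 0.1, -2.5]
gripper_width: 0.176
finger_force: 59.7
```

send_rows(steps=[{"dx": -0.5,"dy": 0,"dz": 0,"ax": 0,"ay": 0,"az": 0,"jaw": 1},{"dx": -1,"dy": 0,"dz": 0,"ax": 0,"ay": 0,"az": 0,"jaw": 1},{"dx": -1.6,"dy": 0,"dz": 0,"ax": 0,"ay": 0,"az": 0,"jaw": 1},{"dx": -2.2,"dy": 0,"dz": 0,"ax": 0,"ay": 0,"az": 0,"jaw": 1},{"dx": -2.8,"dy": 0,"dz": 0,"ax": 0,"ay": 0,"az": 0,"jaw": 1},{"dx": -3.2,"dy": 0,"dz": 0,"ax": 0,"ay": 0,"az": 0,"jaw": 1},{"dx": -3.2,"dy": 0,"dz": 0,"ax": 0,"ay": 0,"az": 0,"jaw": 1},{"dx": -3.2,"dy": 0,"dz": 0,"ax": 0,"ay": 0,"az": 0,"jaw": 1}])

```text
time_s: 48.23
tool_pos: [0.5562, 0.13, 0.1165]
eef_rot: [0.063, 0.998, 0.0, -0.0]
ft_force: [0.3, 0.1, -2.6]
gripper_width: 0.175
finger_force: 59.7
```

```bash
python3 -c "
from h import *
st()
for c in ['scene','side']:
  f=optics.grab_frame(c)
  for n in ['blade_grip','blade_stop','mould_top','bridge_mouth']: m=mark(c,n,f);print(c,n,m,m and to_tool(m[0]))"
```

```text
t 48.2333 p [0.5562 0.13   0.1165] x [-0.992  0.126  0.   ] y [ 0.126  0.992 -0.   ] z [-0.  0. -1.] F [ 0.3  0.1 -2.6] w 0.1750516156125172 ff 59.70107853412628
scene blade_grip (array([0.5584, 0.1319, 0.1121]), 0.6) [-0.24  0.22  0.44]
scene blade_stop (array([0.5962, 0.1272, 0.0823]), 0.84) [-4.05  0.23  3.42]
scene mould_top (array([0.6203, 0.123 , 0.087 ]), 0.71) [-6.49  0.11  2.96]
scene bridge_mouth (array([0.6043, 0.1232, 0.082 ]), 0.76) [-4.9  -0.07  3.46]
side blade_grip (array([0.5529, 0.1258, 0.1071]), 0.94) [ 0.25 -0.46  0.96]
side blade_stop (array([0.5958, 0.1227, 0.0886]), 0.77) [-4.04 -0.23  2.81]
side mould_top (array([0.6232, 0.1205, 0.0826]), 0.72) [-6.78 -0.11  3.41]
side bridge_mouth (array([0.6067, 0.1212, 0.0818]), 0.68) [-5.14 -0.24  3.49]
```

send_rows(steps=[{"dx": -0.2,"dy": 0,"dz": 0.05,"ax": 0,"ay": 0,"az": 0,"jaw": 1},{"dx": -0.4,"dy": 0,"dz": 0.05,"ax": 0,"ay": 0,"az": 0,"jaw": 1},{"dx": -0.5,"dy": 0,"dz": 0.05,"ax": 0,"ay": 0,"az": 0,"jaw": 1},{"dx": -0.6,"dy": 0,"dz": 0.05,"ax": 0,"ay": 0,"az": 0,"jaw": 1},{"dx": -0.7,"dy": 0,"dz": 0.05,"ax": 0,"ay": 0,"az": 0,"jaw": 1},{"dx": -0.75,"dy": 0,"dz": 0.05,"ax": 0,"ay": 0,"az": 0,"jaw": 1},{"dx": -0.8,"dy": 0,"dz": 0.05,"ax": 0,"ay": 0,"az": 0,"jaw": 1},{"dx": -0.8,"dy": 0,"dz": 0.05,"ax": 0,"ay": 0,"az": 0,"jaw": 1}])

```text
time_s: 49.4
tool_pos: [0.5642, 0.129, 0.1161]
eef_rot: [0.063, 0.998, 0.0, 0.0]
ft_force: [0.7, 0.3, -2.7]
gripper_width: 0.178
finger_force: 59.7
```

send_rows(steps=[{"dx": -0.05,"dy": 0,"dz": 0,"ax": 0,"ay": 0,"az": 0,"jaw": 1},{"dx": -0.05,"dy": 0,"dz": 0,"ax": 0,"ay": 0,"az": 0,"jaw": 1},{"dx": -0.1,"dy": 0,"dz": 0,"ax": 0,"ay": 0,"az": 0,"jaw": 1},{"dx": -0.1,"dy": 0,"dz": 0,"ax": 0,"ay": 0,"az": 0,"jaw": 1},{"dx": -0.15,"dy": 0,"dz": 0,"ax": 0,"ay": 0,"az": 0,"jaw": 1},{"dx": -0.15,"dy": 0,"dz": 0,"ax": 0,"ay": 0,"az": 0,"jaw": 1},{"dx": -0.15,"dy": 0,"dz": 0,"ax": 0,"ay": 0,"az": 0,"jaw": 1},{"dx": -0.15,"dy": 0,"dz": 0,"ax": 0,"ay": 0,"az": 0,"jaw": 1}])

```text
time_s: 50.07
tool_pos: [0.5656, 0.1289, 0.1161]
eef_rot: [0.063, 0.998, 0.0, 0.0]
ft_force: [0.7, -0.9, -1.6]
gripper_width: 0.173
finger_force: 59.7
```

Not at the stop yet, so I'll creep on until force shows.

send_rows(steps=[{"dx": -0.05,"dy": 0,"dz": 0,"ax": 0,"ay": 0,"az": 0,"jaw": 1},{"dx": -0.05,"dy": 0,"dz": 0,"ax": 0,"ay": 0,"az": 0,"jaw": 1},{"dx": -0.1,"dy": 0,"dz": 0,"ax": 0,"ay": 0,"az": 0,"jaw": 1},{"dx": -0.1,"dy": 0,"dz": 0,"ax": 0,"ay": 0,"az": 0,"jaw": 1},{"dx": -0.15,"dy": 0,"dz": 0,"ax": 0,"ay": 0,"az": 0,"jaw": 1},{"dx": -0.15,"dy": 0,"dz": 0,"ax": 0,"ay": 0,"az": 0,"jaw": 1},{"dx": -0.15,"dy": 0,"dz": 0,"ax": 0,"ay": 0,"az": 0,"jaw": 1},{"dx": -0.15,"dy": 0,"dz": 0,"ax": 0,"ay": 0,"az": 0,"jaw": 1}])

```text
time_s: 50.73
tool_pos: [0.5658, 0.1289, 0.1161]
eef_rot: [0.063, 0.998, 0.0, -0.001]
ft_force: [-5.3, 0.1, 0.2]
gripper_width: 0.176
finger_force: 60.3
```

send_rows(steps=[{"dx": -0.05,"dy": 0,"dz": 0,"ax": 0,"ay": 0,"az": 0,"jaw": 1},{"dx": -0.05,"dy": 0,"dz": 0,"ax": 0,"ay": 0,"az": 0,"jaw": 1},{"dx": -0.1,"dy": 0,"dz": 0,"ax": 0,"ay": 0,"az": 0,"jaw": 1},{"dx": -0.1,"dy": 0,"dz": 0,"ax": 0,"ay": 0,"az": 0,"jaw": 1},{"dx": -0.15,"dy": 0,"dz": 0,"ax": 0,"ay": 0,"az": 0,"jaw": 1},{"dx": -0.15,"dy": 0,"dz": 0,"ax": 0,"ay": 0,"az": 0,"jaw": 1},{"dx": -0.15,"dy": 0,"dz": 0,"ax": 0,"ay": 0,"az": 0,"jaw": 1},{"dx": -0.15,"dy": 0,"dz": 0,"ax": 0,"ay": 0,"az": 0,"jaw": 1}])

```text
time_s: 51.4
tool_pos: [0.5658, 0.1288, 0.1161]
eef_rot: [0.063, 0.998, 0.0, -0.003]
ft_force: [-10.0, 2.9, 2.8]
gripper_width: 0.181
finger_force: 60.5
```

Shoulder contact at 10 N, right where predicted. I'll ease off a little, open and retreat upwards.

send_rows(steps=[{"dx": 0.1,"dy": 0,"dz": 0.05,"ax": 0,"ay": 0,"az": 0,"jaw": 1},{"dx": 0.15,"dy": 0,"dz": 0.05,"ax": 0,"ay": 0,"az": 0,"jaw": 1},{"dx": 0.15,"dy": 0,"dz": 0.05,"ax": 0,"ay": 0,"az": 0,"jaw": 1},{"dx": 0.15,"dy": 0,"dz": 0.05,"ax": 0,"ay": 0,"az": 0,"jaw": 0.6},{"dx": 0.15,"dy": 0,"dz": 0.05,"ax": 0,"ay": 0,"az": 0,"jaw": 0.5},{"dx": 0.15,"dy": 0,"dz": 0.05,"ax": 0,"ay": 0,"az": 0,"jaw": 0.5},{"dx": 0.15,"dy": 0,"dz": 0.05,"ax": 0,"ay": 0,"az": 0,"jaw": 0.5},{"dx": 0.15,"dy": 0,"dz": 0.05,"ax": 0,"ay": 0,"az": 0,"jaw": 0.5}])

```text
time_s: 52.07
tool_pos: [0.5675, 0.1286, 0.1157]
eef_rot: [0.063, 0.998, 0.0, 0.0]
ft_force: [-0.7, -1.2, 0.1]
gripper_width: 0.499
finger_force: 0.0
```

send_rows(steps=[{"dx": 0,"dy": 0,"dz": -1,"ax": 0,"ay": 0,"az": 0,"jaw": 0.5},{"dx": 0,"dy": 0,"dz": -3,"ax": 0,"ay": 0,"az": 0,"jaw": 0.5},{"dx": 0,"dy": 0,"dz": -6,"ax": 0,"ay": 0,"az": 0,"jaw": 0.5},{"dx": 1,"dy": 0,"dz": -9,"ax": 0,"ay": 0,"az": 0,"jaw": 0.5},{"dx": 4,"dy": 0,"dz": -11,"ax": 0,"ay": 0,"az": 0,"jaw": 0.5},{"dx": 7,"dy": 0,"dz": -12,"ax": 0,"ay": 0,"az": 0,"jaw": 0.5},{"dx": 7,"dy": 0,"dz": -12,"ax": 0,"ay": 0,"az": 0,"jaw": 0.5},{"dx": 7,"dy": 0,"dz": -12,"ax": 0,"ay": 0,"az": 0,"jaw": 0.5}])

```text
time_s: 52.73
tool_pos: [0.4972, 0.1376, 0.2375]
eef_rot: [0.062, 0.998, 0.0, 0.002]
ft_force: [0.1, 0.4, 0.3]
gripper_width: 0.5
finger_force: 0.0
```

```bash
python3 b.py w12 blade_grip blade_stop bridge_mouth mould_top; python3 -c "
from h import *
for c in ['scene','side']:
  f=optics.grab_frame(c)
  for n in ['blade_grip','blade_stop','bridge_mouth','knob_grip','ring_amber_c','ring_green_c','ring_blue_c','offcut_c','frit_jar']: print(c,n,mark(c,n,f))"
```

```text
t 52.7333 p [0.4972 0.1376 0.2375] x [-0.992  0.125 -0.003] y [0.125 0.992 0.001] z [ 0.003  0.001 -1.   ] F [0.1 0.4 0.3] w 0.4995853367193792 ff 0.0
cam [0.416 0.147 0.36 ]
blade_grip (array([0.5649, 0.1226, 0.1099]), 0.98) [-6.79 -0.63 12.61] [268. 280.]
blade_stop (array([0.6101, 0.1228, 0.0835]), 0.78) [-11.28  -0.04  15.19] [275. 305.]
bridge_mouth (array([0.6084, 0.1224, 0.0847]), 0.7) [-11.12  -0.09  15.03] [274. 304.]
mould_top (array([0.608 , 0.0217, 0.0727]), 0.59) [-12.37 -10.07  16.21] [182. 307.]
scene blade_grip (array([0.5697, 0.1289, 0.1111]), 0.52)
scene blade_stop (array([0.6072, 0.125 , 0.0833]), 0.72)
scene bridge_mouth (array([0.6049, 0.1232, 0.0818]), 0.86)
scene knob_grip (array([ 0.5974, -0.0638,  0.0929]), 0.7)
scene ring_amber_c (array([0.6087, 0.0216, 0.0589]), 0.44)
scene ring_green_c (array([0.6068, 0.0202, 0.0705]), 0.57)
scene ring_blue_c (array([0.6086, 0.0212, 0.0884]), 0.77)
scene offcut_c (array([ 0.4373, -0.3794,  0.0039]), 0.95)
scene frit_jar (array([0.6218, 0.1238, 0.0833]), 0.72)
side blade_grip (array([0.5625, 0.128 , 0.1065]), 0.63)
side blade_stop (array([0.6059, 0.1238, 0.0907]), 0.65)
side bridge_mouth (array([0.609 , 0.1227, 0.0826]), 0.74)
side knob_grip (array([ 0.5952, -0.0638,  0.0901]), 0.63)
side ring_amber_c (array([0.6111, 0.0197, 0.0615]), 0.48)
side ring_green_c (array([0.6092, 0.0223, 0.0777]), 0.54)
side ring_blue_c (array([0.6096, 0.0217, 0.0919]), 0.51)
side offcut_c (array([ 0.4351, -0.3809,  0.0077]), 0.74)
side frit_jar (array([ 0.5815, -0.3909, -0.0015]), 0.77)
```

View pics/w12.png

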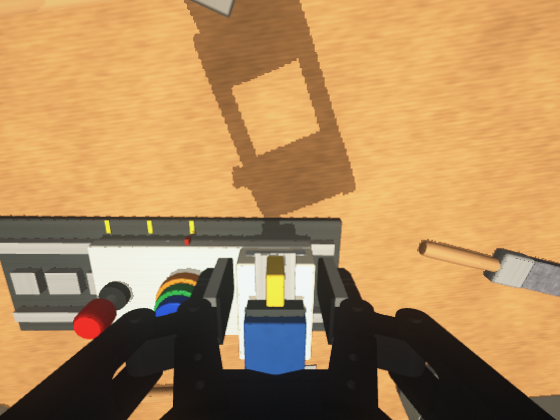

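The shoulder bar at (275,305) meets the blue arm. The blade is straight, the pointer is at the third mark, and the rings are stacked. Handing in.

```bash
python3 -c "
from cell import ctrl
print(ctrl.close_job())"
```

```text
the job is handed in; nothing more can be done
None
```

The job is handed in, with no verdict returned. In the last pictures the bar is in the tray, the amber, green and blue rings are stacked on the post (no violet ring found), the carriage is at the third notch, and the blade's shoulder is against the bridge. The side camera showed the jar where it started.

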